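Tilt-test sealed lens cassettes and clip the sound ones into the rail

TASK

One or two of the three sealed cassettes on the light table have a lens cell that has come loose inside: pick each one up, tilt it end-down and feel whether something slides. Lay every rattler flat in the grey reject tray, and press every sound cassette down into a free place of the clip rail until both end pins have snapped fully home. Let go of them all, and leave the dropper bottles and the mixing cup where they stand.

Things in the scene. Friction and masses are not known exactly. Their poses are not given: they have to be found in the camera images.
- cassette_a: sealed aluminium cassette with grey end caps, like cassettes b and c: 50 wide (x) x 130 long (y) x 40 mm high, a round steel pin (16 mm diameter, axis 20 mm above the underside) standing 20 mm out of each end, so 170 mm over the pins; 0.36 to 0.45 kg. Origin: centre of the underside; y = long axis, z up. It may be turned end for end
- cassette_b: same outside as cassette_a. In each of the three is a hidden lens cell (0.22 kg), at the middle at the start: held firmly (under 2 mm of play) or loose. A loose one slides along y, up to 45 mm either way, when the cassette is tilted end-down more than about 10 degrees (at 35 degrees within half a second)
- cassette_c: same outside as cassette_a. A loose cell stays at the low end when the cassette is slowly brought back level: a moment change of about 0.09 N m about the cassette's x. One or two of the three are loose, whatever the name or place. (Rules: cell_s0, cell_s1 are the loose cells, cell_l0, cell_l1 the held ones; their places are not told)
- clip_rail: grey base plate, 210 (x) x 184 (y) x 6 mm, fixed to the table, with two parallel places 110 mm apart along its x; cassettes lie along its y. Each place has a spring clip at both ends (75 mm from the middle), two steel leaves 10 mm wide with tips 49 mm above the table, which snap over the pins, and two rubber bars as seat. Origin: underside centre
- clip_place_0 (a point): place 0 of the rail, -55 mm along the rail's x: where the origin (underside centre) of a cassette is when home, 12 mm above the table; axes as the rail; the cassette may be either way round
- clip_place_1 (a point): place 1, +55 mm along the rail's x, otherwise as place 0. A cassette resting on unpressed clips stands about 15 mm too high; pressed straight down with about 10 to 20 N in all it snaps home. Its weight alone does not do it
- reject_tray: open grey reject tray, fixed, 260 (x) x 200 (y) x 26 mm high outside, walls and floor 4 mm thick; room for two cassettes side by side, lying along its y. Origin: underside centre
- reject_tray_in (a point): centre of the tray's inner floor, axes as the tray
- dropper_0: small dropper bottle, 27 mm diameter, 86 high, standing loose; origin under its centre. A bystander: leave it where it is
- dropper_2: another such dropper bottle, 27 mm diameter, 86 high; origin under its centre. A bystander: leave it where it is
- mix_cup_0: small white mixing cup, 49 mm diameter, 31 high, standing loose; origin under its centre. A bystander: leave it where it is
Not all that is in view belongs to the job. What is shaped like the cassette_a but pink is not meant.

How it is judged:
By the outcome, as a careful person would: the job done as asked, in the order asked, and still so for the second after the job is handed in, with the robot touching nothing.
It also fails if it takes over 72 s, if anything falls off the work surface, if the arm or the gripper's body presses on something with over 40 N, if the wrist force passes 120 N, or if a joint passes its speed limit or range.

ROBOT

A 7-joint arm with a two-finger parallel gripper is mounted at the origin on a cart in front of the work surface, level with it; the furniture and walls round the work are solid. World frame = base frame: x ahead of the robot, y to its left, z up, the work surface at z = 0. Lengths are in mm, angles in rad, forces in N, time in s.
With the tool pointing down it reaches from about 350 to 900 mm from the base axis. Payload 8.1 kg.
Tool frame: the origin (TCP) lies on the centre line of the jaws, within the pads' length; the fingertips stand 11 mm ahead of it and the grasp point (between the pads) lies 8 mm behind it; z points along the fingers, y is the direction in which the jaws open and shut (so a half turn about z gives the same grasp; the last joint's range is limited). The gripper opens to 92 mm and grips with 3 to 60 N. Pads are 19 mm wide; open, the fingers measure 130 mm over their backs; the gripper's body (75 mm by 190 mm) begins 47 mm behind the grasp point.
Start: joints at [1.001, 0.434, 0.025, 1.573, -0.012, 1.134, -0.075], TCP at [281.249, -558.158, 237.742] pointing down, gripper open.
Joint ranges: [-2.62, 2.62], [-0.44, 2.09], [-1.27, 1.32], [0.08, 2.57], [-1.32, 4.46], [0.12, 2], [-2.74, 2.74]. Speed limits (rad/s): [2.22, 2.22, 3.01, 3.01, 3.14, 3.14, 3.14].

INTERFACE

Orientations are given as [roll, pitch, yaw] about the fixed x, y, z axes, in that order (R = Rz(yaw) Ry(pitch) Rx(roll)).
In Python, from bench import * gives the robot as it stands. The module is installed in compiled form; this text tells all that it offers.
- The arm moves only by the tool move_arm, never from a script. Its argument "steps" is a list of rows, each a list of 3 entries, a list of its own where there are three numbers: the shift along the tool's x, y, z in m, then the turn about the tool's z in degrees, then the opening, from 0 (shut) to 1 (fully open). A call has 1 to 5 rows; each row is the pose to reach, as a shift and turn from the pose commanded when the call began, along the tool's axes at that moment; what a row does not reach only later rows make up. A row lasts 1/10 s, in which the tool goes at most 50 mm and 8.59 degrees, less where a joint would pass 70% of its speed; a pose out of reach is approached as far as the arm can. A call with a gripper value outside its range is refused whole. The fingers move at their own pace and stop on an object; "squeeze" is the grip in N (left out, the last holds). Time passes only in rows, so rows that repeat a pose let the fingers close. It gives the time, the measured TCP pose, the force and the opening at its end, in the units of the state.
- get_obs(): the state, without advancing time (a new reading comes with each control period).
- capture(name): name is "scene" or "top" or "wrist"; returns the picture (400x640x3 uint8, red, green, blue); there is no depth.
- get_calibration(name): a dict with "intrinsics" (3x3 intrinsics, pixels), "world_to_cam" (4x4, takes a point from world to camera coordinates). Camera axes: x right, y up, looking along -z (the intrinsics and any distortion apply to the point x, -y, -z); pixel columns grow to the right and rows downward; lengths in mm; the calibration is good to about 2 mm. A picture is of the moment at which its call begins: read the wrist's pose just before it. get_calibration takes no time and is no camera call; for the wrist camera it gives the pose at the moment of the call.
- close_job(): hands the job in, once; it reports no verdict.
The state is a dict: "clock": time; "joint_pos": joint angles; "qvel": joint speeds; "effort": joint torques, N m; "tcp_pos": TCP position; "tool_rot": TCP orientation; "contact_force": force on the tool from outside, world axes, zero at the start; "ft_torque": the same for the moment, N m; "opening": opening from 0.0 (shut) to 1.0 (fully open).
Only numpy, scipy, OpenCV 4.12 (cv2) and the standard library are available. Lean on these libraries where they do the work, as an engineer would, in place of code of your own. Each camera call takes 0.05 s, during which the arm holds its last target.

## Working session

There is one attempt and no reset: what is moved stays moved. The work goes in short steps, Python scripts to look and compute and a tool call to move; the robot and the scene stay as the last step left them, time stands still between calls to the robot, and variables do not carry over. Pictures are saved under pics/ and viewed, and the job is handed in when it is done.

Besides the shell and the picture viewer there is one more tool, called after "Request:" as a command line: name --argument value ..., lists and objects as JSON in quotes. move_arm: Moves the arm, as the interface text tells. Its arguments: {"type":"object","properties":{"steps":{"type":"array"},"squeeze":{"type":"number"}},"required":["steps"]}

```bash
mkdir -p pics; cat > h.py <<'E'
from bench import *
import numpy as np, cv2
def snap(n,f):
    im=capture(n); cv2.imwrite(f'pics/{f}.png',im[:,:,::-1]); return im
E
python3 - <<'E'
from h import *
o=get_obs()
for k in o: print(k,np.round(o[k],3))
for n in("scene","top","wrist"):
    c=get_calibration(n); print(n,{k:np.round(v,3).tolist() for k,v in c.items()})
    snap(n,n+'0')
E
```

```text
clock 0.0
joint_pos [ 1.001  0.435  0.025  1.574 -0.012  1.134 -0.075]
qvel [ 0.001 -0.001 -0.001  0.001 -0.001  0.001  0.001]
effort [-1.0000e-03 -6.6784e+01  9.8400e-01 -3.1446e+01 -6.1000e-02  4.3000e-02
  0.0000e+00]
tcp_pos [ 280.941 -557.748  236.947]
tool_rot [-3.14   0.     0.467]
contact_force [ 0.538 -0.297 -0.724]
ft_torque [ 0.031 -0.019 -0.001]
opening 1.001
scene {'intrinsics': [[408.821, 0.0, 325.146], [0.0, 408.821, 193.22], [0.0, 0.0, 1.0]], 'world_to_cam': [[-0.692, -0.722, -0.016, 313.222], [0.281, -0.289, 0.915, -237.586], [-0.665, 0.629, 0.403, -989.267], [0.0, 0.0, 0.0, 1.0]]}
top {'intrinsics': [[454.271, 0.0, 323.01], [0.0, 454.271, 202.708], [0.0, 0.0, 1.0]], 'world_to_cam': [[-0.018, -1.0, 0.003, -104.983], [0.979, -0.017, 0.205, -560.429], [-0.205, 0.006, 0.979, -1624.238], [0.0, 0.0, 0.0, 1.0]]}
wrist {'intrinsics': [[294.614, 0.0, 314.423], [0.0, 294.614, 198.94], [0.0, 0.0, 1.0]], 'world_to_cam': [[0.45, -0.893, -0.002, -623.898], [0.849, 0.429, -0.307, 37.668], [0.275, 0.136, 0.952, -393.485], [0.0, 0.0, 0.0, 1.0]]}
```

View pics/scene0.png

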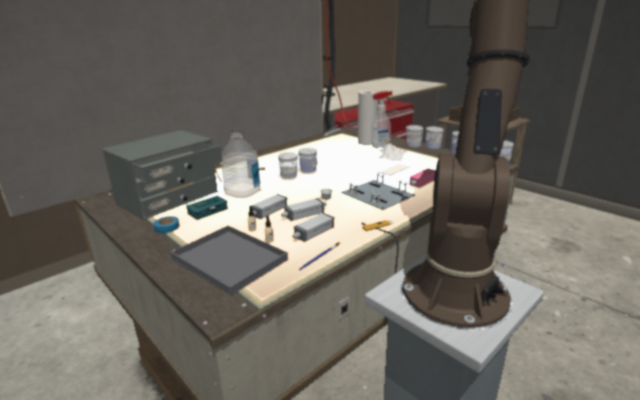

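View pics/top0.png

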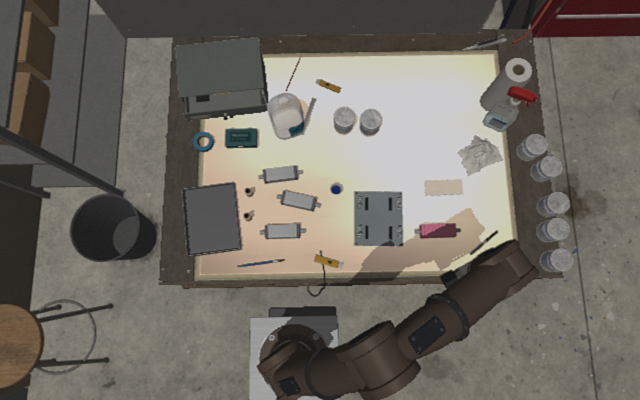

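View pics/wrist0.png

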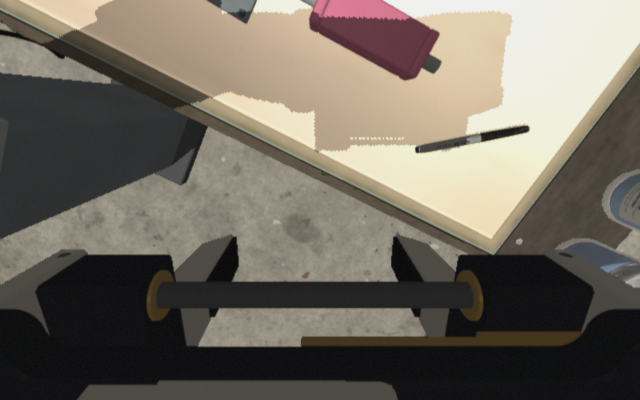

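```bash
cat >> h.py <<'E'
def ray(n,px,z,cal=None):
    c=cal or get_calibration(n); K=c['intrinsics']; T=np.array(c['world_to_cam'])
    px=np.atleast_2d(px).astype(float)
    d=np.c_[(px[:,0]-K[0][2])/K[0][0], -(px[:,1]-K[1][2])/K[1][1], -np.ones(len(px))]
    R=T[:3,:3]; o=-R.T@T[:3,3]; w=d@R
    s=(z-o[2])/w[:,2]; return o+w*s[:,None]
def proj(n,P,cal=None):
    c=cal or get_calibration(n); K=np.array(c['intrinsics']); T=np.array(c['world_to_cam'])
    q=np.atleast_2d(P)@T[:3,:3].T+T[:3,3]; return np.c_[K[0,2]+K[0,0]*q[:,0]/-q[:,2], K[1,2]+K[1,1]*q[:,1]/q[:,2]]
E
python3 - <<'E'
from h import *
im=cv2.imread('pics/top0.png')
c=im[150:270,175:475]; cv2.imwrite('pics/topcrop.png',cv2.resize(c,None,fx=2.6,fy=2.6,interpolation=cv2.INTER_CUBIC))
for n,p,z in [('c1',(281,174),40),('c2',(300,200),40),('c3',(282,231),40),('pink',(437,230),40),('tray',(212,218),26),('rail',(378,218),6),('d0',(250,191),80),('d2',(248,215),80),('cup',(336,188),31)]: print(n,ray('top',p,z)[0].round())
E
```

```text
c1 [676.  42.  40.]
c2 [574. -29.  40.]
c3 [458.  38.  40.]
pink [ 452. -535.   40.]
tray [514. 302.  26.]
rail [ 506. -323.    6.]
d0 [603. 153.  80.]
d2 [513. 158.  80.]
cup [ 620. -165.   31.]
```

View pics/topcrop.png

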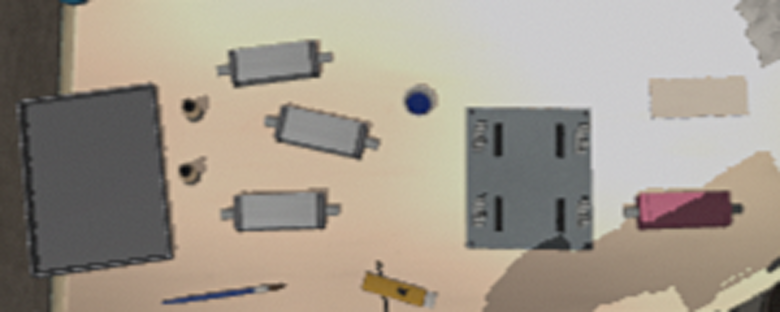

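```bash
cat >> h.py <<'E'
def go(x,y,z,yaw_deg=None,o=None):
    o=o or get_obs(); p=np.array(o['tcp_pos']); yw=o['tool_rot'][2]
    d=np.array([x,y,z])-p; tx=np.array([np.cos(yw),np.sin(yw),0]); ty=np.array([np.sin(yw),-np.cos(yw),0])
    t=0 if yaw_deg is None else -(yaw_deg-np.degrees(yw)+180)%360-180+0
    if yaw_deg is not None:
        t=-((yaw_deg-np.degrees(yw)+180)%360-180)
    print('t',round(o['clock'],2),'tcp',p.round(1),'yaw',round(np.degrees(yw),1),'-> shift m',np.round([d@tx/1000,d@ty/1000,-d[2]/1000],4),'turn',round(t,1))
E
python3 - <<'E'
from h import *
im=cv2.imread('pics/top0.png')
hsv=cv2.cvtColor(im,cv2.COLOR_BGR2HSV); 
for n,p in [('c1',(281,174)),('c2',(300,200)),('c3',(282,231)),('bg',(300,185)),('tray',(212,218)),('rail',(378,240))]: print(n,hsv[p[1],p[0]],im[p[1],p[0]])
go(560,-60,300,90)
E
```

```text
c1 [  0   0 140] [140 140 140]
c2 [ 30   2 144] [143 144 144]
c3 [ 45   4 145] [143 145 144]
bg [ 18  52 202] [161 185 202]
tray [90  3 85] [85 85 84]
rail [ 90  14 111] [111 111 105]
t 0.15 tcp [ 281.  -557.9  237.1] yaw 26.7 -> shift m [ 0.4731 -0.3191 -0.0629] turn -63.3
```

Request:
move_arm --steps '[[[0.473, -0.319, -0.063], -63.2, 1], [[0.473, -0.319, -0.063], -63.2, 1], [[0.473, -0.319, -0.063], -63.2, 1], [[0.473, -0.319, -0.063], -63.2, 1], [[0.473, -0.319, -0.063], -63.2, 1]]'

```text
clock: 0.65
tcp_pos: [403.2, -339.5, 265.3]
tool_rot: [-3.141, 0.0, 1.223]
contact_force: [0.6, -0.9, -0.3]
opening: 1.004
```

```bash
python3 - <<'E'
from h import *
go(560,-60,300,90)
E
```

```text
t 0.65 tcp [ 403.2 -339.5  265.3] yaw 70.1 -> shift m [ 0.3162  0.0521 -0.0347] turn -19.9
```

Request:
move_arm --steps '[[[0.316, 0.052, -0.035], -20, 1], [[0.316, 0.052, -0.035], -20, 1], [[0.316, 0.052, -0.035], -20, 1], [[0.316, 0.052, -0.035], -20, 1], [[0.316, 0.052, -0.035], -20, 1]]'

```text
clock: 1.15
tcp_pos: [526.0, -123.7, 292.5]
tool_rot: [-3.142, 0.0, 1.565]
contact_force: [1.5, -1.4, -0.4]
opening: 1.0
```

Request:
move_arm --steps '[[[0.05, 0.0, 0.0], 0, 1], [[0.05, 0, 0], 0, 1]]'

```text
clock: 1.35
tcp_pos: [526.2, -66.7, 292.6]
tool_rot: [3.141, -0.004, 1.577]
contact_force: [-0.1, -0.2, -0.8]
opening: 0.999
```

```bash
python3 - <<'E'
from h import *
go(560,-60,300,90)
import pickle
c=get_calibration('wrist'); snap('wrist','w1'); pickle.dump(c,open('w1.pkl','wb'))
snap('top','top1')
E
```

```text
t 1.35 tcp [526.2 -66.7 292.6] yaw 90.3 -> shift m [ 0.0065  0.0338 -0.0074] turn 0.3
```

View pics/w1.png

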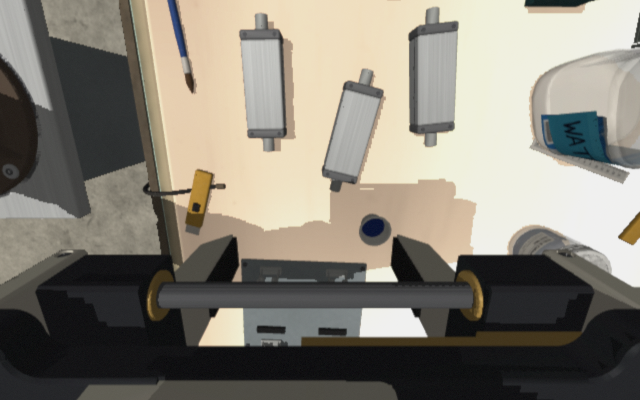

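```bash
python3 - <<'E'
from h import *
im=cv2.imread('pics/w1.png')
c=im[0:200,225:475]; cv2.imwrite('pics/w1c.png',cv2.resize(c,None,fx=3,fy=3,interpolation=cv2.INTER_CUBIC))
E
```

```text
(no output)
```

View pics/w1c.png

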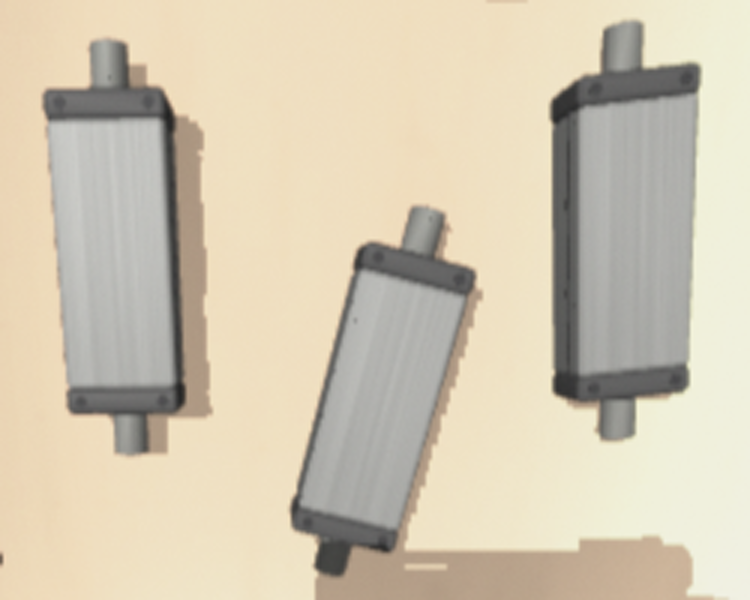

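View pics/top1.png

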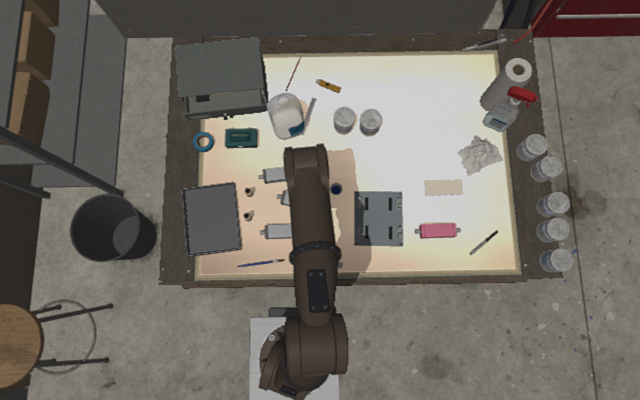

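```bash
python3 - <<'E'
from h import *
import pickle
c=pickle.load(open('w1.pkl','rb'))
C={'c3':[(44,91),(164,90),(69,411),(183,410)],'c2':[(362,243),(474,270),(293,525),(393,550)],'c1':[(580,83),(699,66),(578,398),(688,388)]}
for k,v in C.items():
    px=np.array(v)/3+[225,0]-[0.33,0.33]
    P=ray('',px,40,c)[:,:2]
    f=(P[0]+P[1])/2;n=(P[2]+P[3])/2;d=f-n
    print(k,P.round(0).tolist(),'c',P.mean(0).round(1),'len',np.linalg.norm(d).round(1),'wid',np.linalg.norm(P[0]-P[1]).round(1),np.linalg.norm(P[2]-P[3]).round(1),'ang',np.degrees(np.arctan2(d[1],d[0])).round(1))
im=cv2.imread('pics/top0.png')
for n,p in [('tray',[(183,191),(237,184),(242,249),(188,255)])]:
    P=ray('top',p,26)[:,:2]; print(n,P.round(0).tolist(),P.mean(0))
# tray corners from crop
P=ray('top',np.array([(22,100),(155,86),(172,258),(36,275)])/2.6+[175,150],26)[:,:2];print(P.round(0).tolist(),P.mean(0).round(), np.linalg.norm(P[0]-P[1]),np.linalg.norm(P[1]-P[2]))
P=ray('top',np.array([(467,107),(592,108),(592,248),(468,247)])/2.6+[175,150],6)[:,:2];print(P.round(0).tolist(),P.mean(0).round(),np.linalg.norm(P[0]-P[1]),np.linalg.norm(P[1]-P[2]))
print(ray('top',[(248,194),(246,220)],0)[:,:2].round())
E
```

```text
c3 [[436.0, 103.0], [484.0, 104.0], [438.0, -23.0], [489.0, -23.0]] c [461.8  40.3] len 126.6 wid 48.3 50.8 ang 91.5
c2 [[566.0, 47.0], [614.0, 37.0], [539.0, -75.0], [586.0, -86.0]] c [576.1 -19.3] len 125.6 wid 49.2 48.4 ang 77.2
c1 [[651.0, 107.0], [698.0, 114.0], [664.0, -16.0], [713.0, -12.0]] c [681.6  48.3] len 125.3 wid 47.3 48.4 ang 96.3
tray [[620.0, 415.0], [644.0, 211.0], [396.0, 187.0], [377.0, 386.0]] [509.06531306 299.79931721]
[[630.0, 414.0], [647.0, 220.0], [395.0, 190.0], [374.0, 383.0]] [512. 302.] 194.47746574725844 254.2968154269978
[[613.0, -237.0], [608.0, -422.0], [401.0, -411.0], [405.0, -232.0]] [ 507. -326.] 184.7641924369083 207.45810487762435
[[610. 173.]
 [509. 179.]]
```

```bash
python3 - <<'E'
from h import *
go(463,-8,90,91.5)
E
```

```text
t 1.45 tcp [525.7 -74.  292.2] yaw 89.9 -> shift m [ 0.0659 -0.0628  0.2022] turn -1.6
```

Request:
move_arm --steps '[[[0.066, -0.063, 0.202], -1.6, 1], [[0.066, -0.063, 0.202], -1.6, 1], [[0.066, -0.063, 0.202], -1.6, 1], [[0.066, -0.063, 0.202], -1.6, 1], [[0.066, -0.063, 0.202], -1.6, 1]]'

```text
clock: 1.95
tcp_pos: [459.4, -10.0, 86.9]
tool_rot: [-3.136, 0.0, 1.593]
contact_force: [0.2, -0.1, -0.2]
opening: 0.998
```

```bash
python3 - <<'E'
from h import *
go(463,-8,15,91.5)
E
```

```text
t 1.95 tcp [459.4 -10.   86.9] yaw 91.2 -> shift m [0.0019 0.0037 0.0719] turn -0.3
```

Request:
move_arm --steps '[[[0, 0.0, 0.04], 0, 1], [[0, 0.0, 0.074], 0, 1], [[0, 0.0, 0.074], 0, 0.4], [[0, 0, 0.074], 0, 0.4], [[0, 0, 0.074], 0, 0.4]]' --squeeze 8

```text
clock: 2.45
tcp_pos: [463.4, -10.0, 16.8]
tool_rot: [3.141, 0.001, 1.592]
contact_force: [-0.4, 0.7, 0.2]
opening: 0.784
```

Request:
move_arm --steps '[[[0, 0, 0], 0, 0.4], [[0, 0, 0], 0, 0.4]]'

```text
clock: 2.65
tcp_pos: [463.6, -9.4, 17.0]
tool_rot: [3.14, 0.0, 1.593]
contact_force: [0.4, 0.1, -0.1]
opening: 0.612
```

```bash
cat >>h.py <<'E'
def ft():
    o=get_obs(); print('t',round(o['clock'],2),'tcp',np.round(o['tcp_pos'],1),'F',np.round(o['contact_force'],2),'M',np.round(o['ft_torque'],3),'open',round(float(o['opening']),3),'rot',np.round(np.degrees(o['tool_rot']),1))
E
python3 -c "
from h import *
ft()"
```

```text
t 2.65 tcp [463.6  -9.4  17. ] F [ 0.44  0.14 -0.14] M [-0.033 -0.094 -0.005] open 0.612 rot [179.9   0.   91.3]
```

Request:
move_arm --steps '[[[0, 0, 0], 0, 0.4], [[0, 0, 0], 0, 0.4], [[0, 0, 0], 0, 0.4]]'

```text
clock: 2.95
tcp_pos: [462.7, -9.5, 16.7]
tool_rot: [-3.141, 0.001, 1.594]
contact_force: [-3.3, -2.1, 6.9]
opening: 0.543
```

Request:
move_arm --steps '[[[0.002, 0, -0.01], 0, 0.4], [[0.006, 0, -0.02], 0, 0.4], [[0.01, 0, -0.03], 0, 0.4], [[0.018, 0, -0.042], 0, 0.4], [[0.018, 0, -0.042], 0, 0.4]]'

```text
clock: 3.45
tcp_pos: [464.0, 10.7, 60.3]
tool_rot: [3.138, -0.001, 1.595]
contact_force: [0.2, 0.3, -1.5]
opening: 0.545
```

```bash
python3 -c "
from h import *
ft()
snap('wrist','w2'); snap('scene','s2');ft()"
```

```text
t 3.45 tcp [464.   10.7  60.3] F [ 0.15  0.35 -1.52] M [ 0.364 -0.164 -0.03 ] open 0.545 rot [179.8  -0.   91.4]
t 3.55 tcp [463.7   9.6  59. ] F [ 1.41 -0.12 -1.42] M [ 0.278 -0.358 -0.118] open 0.545 rot [179.9  -0.   91.4]
```

View pics/w2.png

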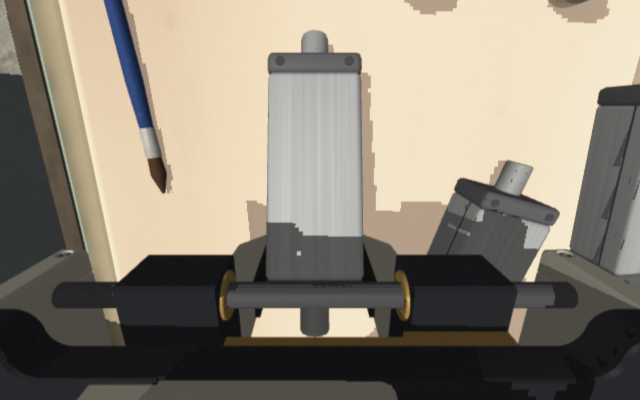

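View pics/s2.png

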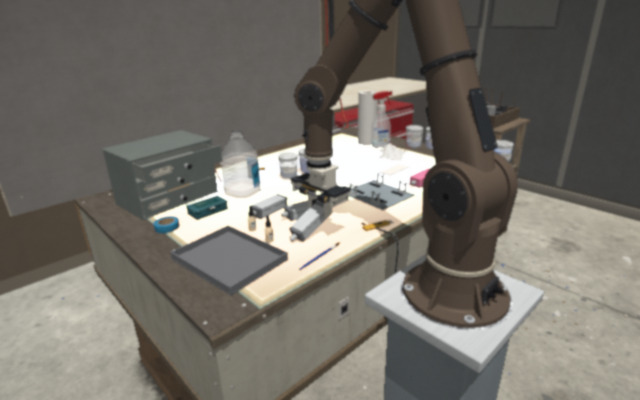

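Request:
move_arm --steps '[[[0, 0, 0], 0, 0.4], [[0, 0, 0], 0, 0.4], [[0, 0, 0], 0, 0.4], [[0, 0, 0], 0, 0.4], [[0, 0, 0], 0, 0.4]]'

```text
clock: 4.05
tcp_pos: [462.8, 8.8, 58.2]
tool_rot: [-3.141, 0.0, 1.593]
contact_force: [1.3, -0.1, -1.2]
opening: 0.545
```

```bash
python3 -c "
from h import *
ft();ft()"
```

```text
t 4.05 tcp [462.8   8.8  58.2] F [ 1.28 -0.13 -1.17] M [ 0.212 -0.534 -0.131] open 0.545 rot [-180.     0.    91.3]
t 4.05 tcp [462.8   8.8  58.2] F [ 1.28 -0.13 -1.17] M [ 0.212 -0.534 -0.131] open 0.545 rot [-180.     0.    91.3]
```

Request:
move_arm --steps '[[[-0.006, 0, 0.01], 0, 0.4], [[-0.01, 0, 0.02], 0, 0.4], [[-0.013, 0, 0.028], 0, 0.4], [[-0.016, 0, 0.036], 0, 0.4], [[-0.018, 0, 0.041], 0, 0.4]]'

```text
clock: 4.55
tcp_pos: [462.7, -9.0, 16.5]
tool_rot: [-3.14, -0.0, 1.594]
contact_force: [-3.1, 2.5, 12.2]
opening: 0.546
```

```bash
python3 -c "
from h import *
ft();ft()"
```

```text
t 4.55 tcp [462.7  -9.   16.5] F [-3.06  2.49 12.2 ] M [ 0.539  0.473 -0.144] open 0.546 rot [-179.9   -0.    91.3]
t 4.55 tcp [462.7  -9.   16.5] F [-3.06  2.49 12.2 ] M [ 0.539  0.473 -0.144] open 0.546 rot [-179.9   -0.    91.3]
```

Request:
move_arm --steps '[[[0, 0, -0.002], 0, 0.75], [[0, 0, -0.002], 0, 0.75], [[0, 0, -0.002], 0, 0.75], [[0.025, 0, -0.003], 0, 0.75], [[0.049, 0, -0.003], 0, 0.75]]'

```text
clock: 5.05
tcp_pos: [462.2, 39.9, 20.6]
tool_rot: [3.141, 0.0, 1.592]
contact_force: [1.0, -0.5, 0.5]
opening: 0.745
```

```bash
python3 -c "
from h import *
import pickle
ft()
c=get_calibration('wrist'); snap('wrist','w3');pickle.dump(c,open('w3.pkl','wb'));ft()"
```

```text
t 5.05 tcp [462.2  39.9  20.6] F [ 1.01 -0.51  0.47] M [ 0.023 -0.108  0.013] open 0.745 rot [180.    0.   91.2]
t 5.1 tcp [462.4  45.2  20.9] F [0.45 5.1  0.85] M [ 0.373 -0.145 -0.042] open 0.748 rot [179.9  -0.2  91.5]
```

View pics/w3.png

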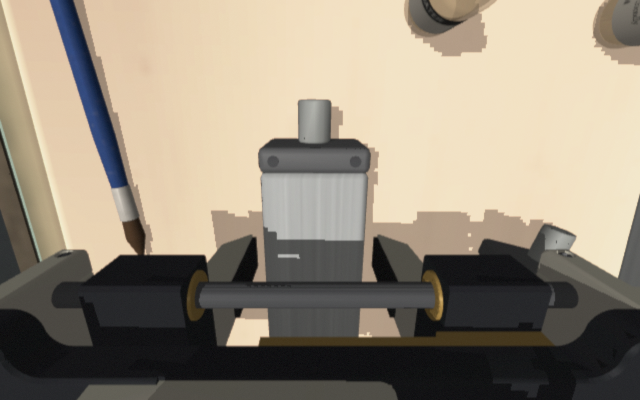

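```bash
python3 -c "
from h import *
import pickle
c=pickle.load(open('w3.pkl','rb'))
print(ray('',[(261,151),(369,151)],40,c).round(1), ray('',[(261,151),(369,151)],40).round(1))
ft()"
```

```text
Traceback (most recent call last):
  File "h.py", line 6, in ray
    c=cal or get_calibration(n); K=c['intrinsics']; T=np.array(c['world_to_cam'])
             ~~~~~~~~~~~~~~~^^^
ValueError: cameras: scene, top, wrist
```

```bash
python3 -c "
from h import *
import pickle
c=pickle.load(open('w3.pkl','rb'))
print(ray('',[(261,151),(369,151)],40,c).round(1))
ft()"
```

```text
[[438.9 104.4  40. ]
 [485.8 105.4  40. ]]
t 5.1 tcp [462.4  45.2  20.9] F [0.45 5.1  0.85] M [ 0.373 -0.145 -0.042] open 0.748 rot [179.9  -0.2  91.5]
```

Request:
move_arm --steps '[[[0, 0, 0], 0, 0.4], [[0, 0, 0], 0, 0.4], [[0, 0, 0], 0, 0.4], [[0, 0, 0], 0, 0.4]]' --squeeze 40

```text
clock: 5.5
tcp_pos: [462.0, 38.9, 20.3]
tool_rot: [-3.141, 0.001, 1.592]
contact_force: [0.4, -1.4, 0.5]
opening: 0.545
```

Request:
move_arm --steps '[[[0, 0, -0.02], 0, 0.4], [[0, 0, -0.05], 0, 0.4], [[0, 0, -0.07], 0, 0.4], [[0, 0, -0.08], 0, 0.4], [[0, 0, -0.08], 0, 0.4]]'

```text
clock: 6.0
tcp_pos: [462.6, 39.5, 101.0]
tool_rot: [3.14, 0.0, 1.593]
contact_force: [0.1, -0.9, -4.1]
opening: 0.544
```

Request:
move_arm --steps '[[[0, 0, 0], 0, 0.4], [[0, 0, 0], 0, 0.4], [[0, 0, 0], 0, 0.4]]'

```text
clock: 6.3
tcp_pos: [461.4, 39.8, 99.4]
tool_rot: [-3.14, 0.0, 1.594]
contact_force: [-0.3, -0.1, -3.5]
opening: 0.539
```

```bash
python3 -c "
from h import *
ft()
capture('top');ft()
capture('top');ft()
snap('wrist','w4');ft()
"
```

```text
t 6.3 tcp [461.4  39.8  99.4] F [-0.28 -0.14 -3.49] M [-0.018 -0.122 -0.018] open 0.539 rot [-179.9    0.    91.3]
t 6.35 tcp [461.6  39.9  99.5] F [ 0.46 -0.46 -3.98] M [ 0.013 -0.149 -0.006] open 0.542 rot [-179.9    0.    91.3]
t 6.4 tcp [461.7  39.9  99.7] F [ 1.19 -0.57 -4.31] M [-0.06  -0.098 -0.019] open 0.545 rot [-179.9    0.    91.3]
t 6.45 tcp [461.8  40.   99.8] F [-0.09  0.3  -4.18] M [-0.02 -0.1  -0.04] open 0.545 rot [-179.9    0.    91.3]
```

View pics/w4.png

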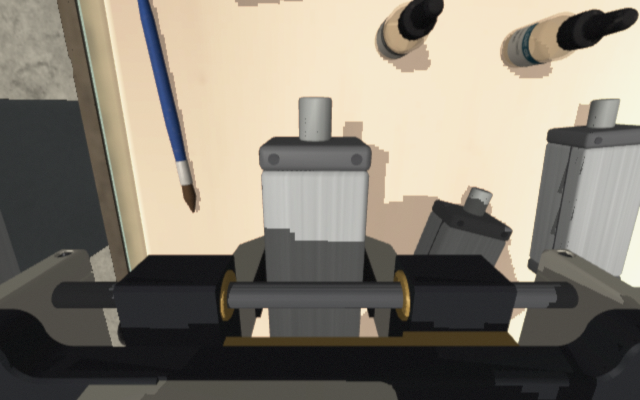

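```bash
python3 -c "
from h import *
M=[];F=[]
for i in range(6):
    capture('top');o=get_obs();M.append(o['ft_torque']);F.append(o['contact_force'])
print(np.mean(M,0).round(3),np.std(M,0).round(3),np.mean(F,0).round(2),np.std(F,0).round(2))
"
```

```text
[-0.049 -0.097  0.011] [0.038 0.025 0.016] [ 0.08 -0.03 -3.75] [0.25 0.73 0.41]
```

Request:
move_arm --steps '[[[0, 0, 0.04], 0, 0.4], [[0, 0, 0.07], 0, 0.4], [[0, 0, 0.079], 0, 0.4], [[0, 0, 0.079], 0, 0.75], [[0, 0, 0.079], 0, 0.75]]'

```text
clock: 7.25
tcp_pos: [462.8, 40.3, 22.0]
tool_rot: [3.14, -0.0, 1.594]
contact_force: [-0.2, 0.7, -0.0]
opening: 0.666
```

Request:
move_arm --steps '[[[0, 0, 0], 0, 0.75], [[0.04, 0, 0], 0, 0.75], [[0.049, 0, 0.002], 0, 0.65], [[0.049, 0, 0.002], 0, 0.4], [[0.049, 0, 0.002], 0, 0.4]]' --squeeze 8

```text
clock: 7.75
tcp_pos: [460.8, 88.5, 19.6]
tool_rot: [-3.142, 0.0, 1.594]
contact_force: [-0.4, 3.8, 4.8]
opening: 0.545
```

```bash
python3 -c "
from h import *
ft()
snap('wrist','w5')"
```

```text
t 7.75 tcp [460.8  88.5  19.6] F [-0.38  3.82  4.81] M [ 1.169 -0.033 -0.057] open 0.545 rot [-180.     0.    91.3]
```

View pics/w5.png

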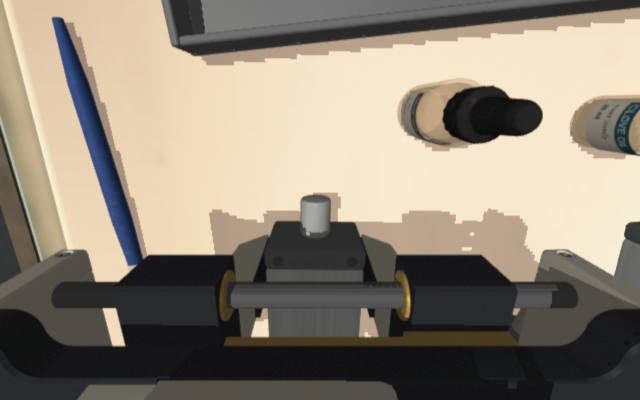

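Request:
move_arm --steps '[[[-0.003, 0, -0.012], 0, 0.4], [[-0.008, 0, -0.026], 0, 0.4], [[-0.016, 0, -0.04], 0, 0.4], [[-0.024, 0, -0.05], 0, 0.4], [[-0.024, 0, -0.05], 0, 0.4]]'

```text
clock: 8.3
tcp_pos: [462.1, 62.7, 70.7]
tool_rot: [3.14, 0.001, 1.59]
contact_force: [-0.2, -0.8, -2.1]
opening: 0.548
```

Request:
move_arm --steps '[[[0, 0, 0], 0, 0.4], [[0, 0, 0], 0, 0.4], [[0, 0, 0], 0, 0.4], [[0, 0, 0], 0, 0.4], [[0, 0, 0], 0, 0.4]]'

```text
clock: 8.8
tcp_pos: [461.3, 65.1, 69.0]
tool_rot: [-3.141, 0.0, 1.594]
contact_force: [-0.4, -0.2, -2.4]
opening: 0.55
```

Request:
move_arm --steps '[[[0, 0, 0], 0, 0.4], [[0, 0, 0], 0, 0.4], [[0, 0, 0], 0, 0.4]]'

```text
clock: 9.1
tcp_pos: [461.3, 65.1, 69.2]
tool_rot: [-3.141, -0.0, 1.594]
contact_force: [-0.1, -1.1, -4.0]
opening: 0.544
```

```bash
python3 -c "
from h import *
ft()
snap('scene','s6')"
```

```text
t 9.1 tcp [461.3  65.1  69.2] F [-0.15 -1.05 -3.95] M [-0.038 -0.048 -0.005] open 0.544 rot [-180.    -0.    91.3]
```

Request:
move_arm --steps '[[[0.007, 0, 0.01], 0, 0.4], [[0.012, 0, 0.02], 0, 0.4], [[0.016, 0, 0.03], 0, 0.4], [[0.021, 0, 0.04], 0, 0.4], [[0.024, 0, 0.048], 0, 0.4]]'

```text
clock: 9.65
tcp_pos: [460.6, 89.1, 20.2]
tool_rot: [-3.141, 0.001, 1.594]
contact_force: [-1.7, -2.7, 10.5]
opening: 0.544
```

View pics/s6.png

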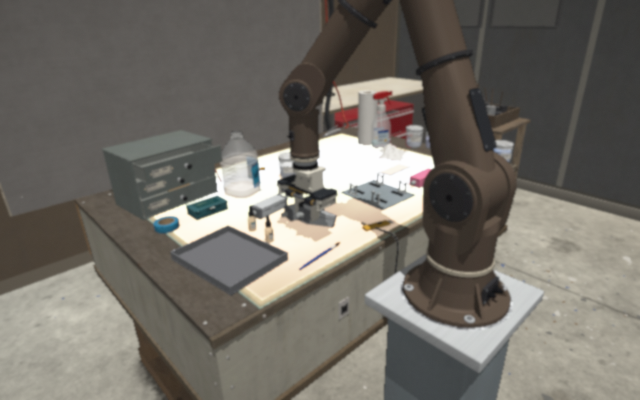

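```bash
python3 -c "
from h import *
a=cv2.imread('pics/s6.png')[160:260,220:400];b=cv2.imread('pics/s2.png')[160:260,220:400]
cv2.imwrite('pics/s6c.png',cv2.resize(np.hstack([a,b]),None,fx=2.2,fy=2.2,interpolation=cv2.INTER_CUBIC));ft();snap('wrist','w7')"
```

```text
t 9.65 tcp [460.6  89.1  20.2] F [-1.7  -2.66 10.49] M [-0.581  0.315  0.049] open 0.544 rot [-179.9    0.    91.3]
```

View pics/s6c.png

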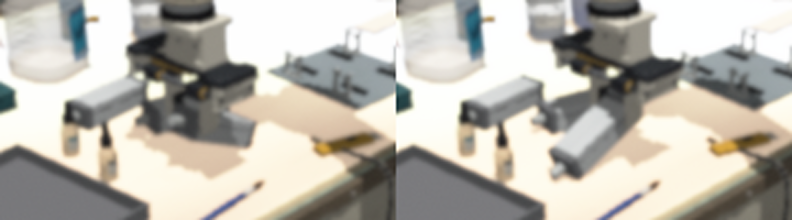

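View pics/w7.png

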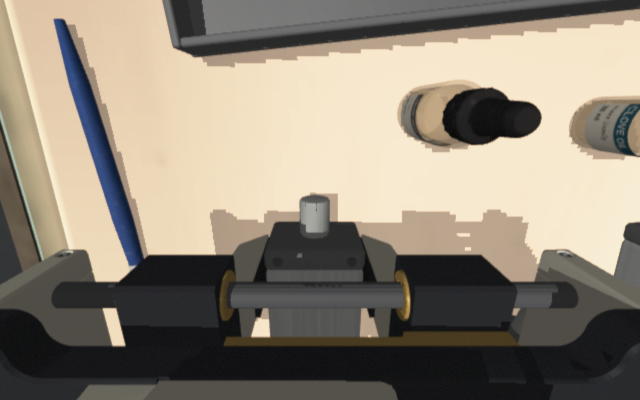

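Request:
move_arm --steps '[[[0, 0, -0.001], 0, 0.75], [[0, 0, -0.001], 0, 0.75], [[0, 0, -0.001], 0, 0.75], [[-0.03, 0, -0.001], 0, 0.75], [[-0.049, 0, -0.001], 0, 0.75]]'

```text
clock: 10.2
tcp_pos: [462.2, 38.7, 22.6]
tool_rot: [3.141, 0.001, 1.594]
contact_force: [-0.5, 0.2, 0.0]
opening: 0.75
```

Request:
move_arm --steps '[[[0, 0, 0], 0, 0.4], [[0, 0, 0], 0, 0.4], [[0, 0, 0], 0, 0.4], [[0, 0, 0], 0, 0.4]]' --squeeze 40

```text
clock: 10.6
tcp_pos: [462.2, 40.8, 22.5]
tool_rot: [3.141, -0.0, 1.595]
contact_force: [-0.8, 0.1, 3.9]
opening: 0.541
```

Request:
move_arm --steps '[[[0, 0, -0.02], 0, 0.4], [[0, 0, -0.05], 0, 0.4], [[0, 0, -0.07], 0, 0.4], [[0, 0, -0.08], 0, 0.4], [[0, 0, -0.08], 0, 0.4]]'

```text
clock: 11.1
tcp_pos: [462.6, 40.4, 103.1]
tool_rot: [3.14, -0.0, 1.594]
contact_force: [0.5, -0.2, -4.1]
opening: 0.541
```

Request:
move_arm --steps '[[[0, 0, 0], 0, 0.4], [[0, 0, 0], 0, 0.4], [[0, 0, 0], 0, 0.4]]'

```text
clock: 11.4
tcp_pos: [461.4, 39.9, 101.4]
tool_rot: [-3.14, 0.0, 1.594]
contact_force: [-0.3, 0.1, -3.8]
opening: 0.542
```

```bash
cat >> h.py <<'E'
def avg(n=6):
    M=[];F=[]
    for i in range(n):
        capture('top');o=get_obs();M.append(o['ft_torque']);F.append(o['contact_force'])
    print('M',np.mean(M,0).round(3),np.std(M,0).round(3),'F',np.mean(F,0).round(2),np.std(F,0).round(2),'t',o['clock'],'tcp',np.round(o['tcp_pos'],1))
E
python3 -c "
from h import *
avg(8)
"
```

```text
M [ 0.025 -0.118 -0.019] [0.02  0.032 0.027] F [-0.01  0.02 -3.83] [0.73 0.45 0.45] t 11.8 tcp [462.   39.9 102.3]
```

```bash
python3 -c "
from h import *
a=snap('wrist','w8')
b=cv2.imread('pics/w4.png')[:,:,::-1]
x=np.vstack([a[80:260,200:430],])
y=b[80:260,200:430]
cv2.imwrite('pics/cmp.png',cv2.resize(np.hstack([y,x]),None,fx=1.7,fy=1.7)[:,:,::-1])
ft()
"
```

```text
t 11.85 tcp [462.1  39.9 102.3] F [-0.3  -0.31 -3.01] M [ 0.092 -0.058 -0.019] open 0.543 rot [180.    0.   91.3]
```

View pics/cmp.png

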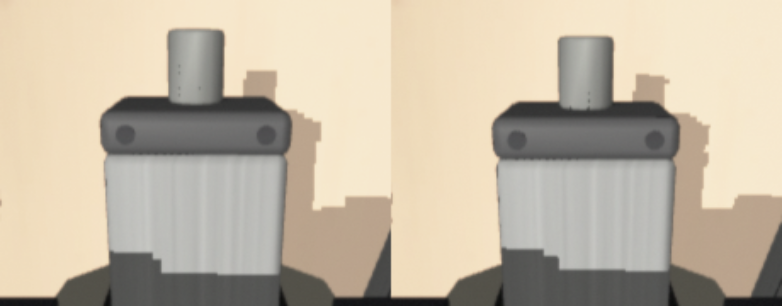

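Request:
move_arm --steps '[[[0, 0, 0.045], 0, 0.4], [[0, 0, 0.072], 0, 0.4], [[0, 0, 0.081], 0, 0.4], [[0, 0, 0.081], 0, 0.75], [[0, 0, 0.081], 0, 0.75]]'

```text
clock: 12.35
tcp_pos: [462.7, 40.2, 21.9]
tool_rot: [3.141, -0.0, 1.594]
contact_force: [0.3, -1.1, 0.6]
opening: 0.669
```

Request:
move_arm --steps '[[[0, 0, 0], 0, 0.75], [[0, 0, -0.045], 0, 0.75], [[0, 0, -0.08], 0, 0.75], [[0, 0, -0.08], 0, 0.75]]'

```text
clock: 12.75
tcp_pos: [465.0, 40.6, 105.7]
tool_rot: [3.134, -0.001, 1.593]
contact_force: [0.4, 0.7, -0.1]
opening: 0.75
```

```bash
python3 -c "
from h import *
avg(6)
go(565,-67,90,77.2)
"
```

```text
M [-0.026 -0.086  0.005] [0.013 0.03  0.022] F [ 0.1  -0.21 -0.25] [0.26 0.47 0.47] t 13.05 tcp [461.4  39.8 100.5]
t 13.05 tcp [461.4  39.8 100.5] yaw 91.3 -> shift m [-0.1091  0.1012  0.0105] turn 14.1
```

Request:
move_arm --steps '[[[-0.109, 0.101, 0.01], 14.1, 0.75], [[-0.109, 0.101, 0.01], 14.1, 0.75], [[-0.109, 0.101, 0.01], 14.1, 0.75], [[-0.109, 0.101, 0.01], 14.1, 0.75], [[-0.109, 0.101, 0.01], 14.1, 0.75]]'

```text
clock: 13.55
tcp_pos: [565.1, -67.5, 89.8]
tool_rot: [-3.139, 0.0, 1.346]
contact_force: [0.7, -0.2, -0.0]
opening: 0.747
```

```bash
python3 -c "
from h import *
import pickle
go(565,-67,17,77.2)
c=get_calibration('wrist'); snap('wrist','w9');pickle.dump(c,open('w9.pkl','wb'))
"
```

```text
t 13.55 tcp [565.1 -67.5  89.8] yaw 77.1 -> shift m [ 0.0005 -0.0003  0.0728] turn -0.1
```

View pics/w9.png

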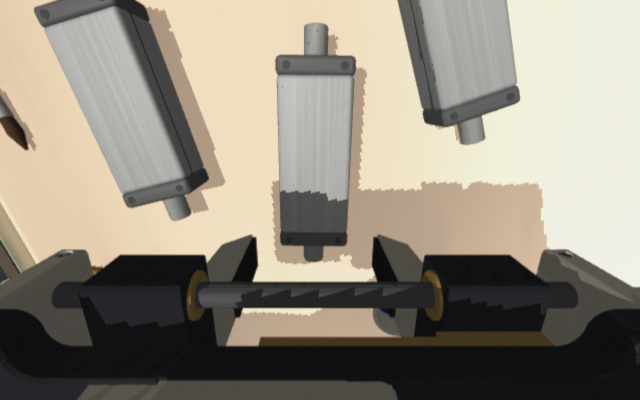

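```bash
python3 -c "
from h import *
import pickle
c=pickle.load(open('w9.pkl','rb'))
P=ray('',[(277,56),(355,56),(282,245),(346,245)],40,c)[:,:2];print(P.round(1),P.mean(0).round(1),np.degrees(np.arctan2(*(P[0]+P[1]-P[2]-P[3])[::-1])))
P=ray('',[(125,207),(184,190),(40,28),(119,0)],40,c)[:,:2];print(P.round(1))
P=ray('',[(439,124),(519,98)],40,c)[:,:2];print(P.round(1))
"
```

```text
[[568.9  47. ]
 [615.2  36.4]
 [539.3 -76.9]
 [585.6 -87.4]] [577.2 -20.2] 76.54506427172565
[[437.9 -23.1]
 [483.4 -20.6]
 [435.5  93.1]
 [487.4  95.9]]
[[661.1 -15.3]
 [712.  -10.5]]
```

Request:
move_arm --steps '[[[0, 0, 0.045], 0, 0.75], [[0, 0, 0.071], 0, 0.75], [[0, 0, 0.071], 0, 0.4], [[0, 0, 0.071], 0, 0.4], [[0, 0, 0.071], 0, 0.4]]' --squeeze 8

```text
clock: 14.1
tcp_pos: [566.2, -66.0, 21.8]
tool_rot: [3.14, -0.0, 1.349]
contact_force: [0.2, -0.6, -2.9]
opening: 0.546
```

Request:
move_arm --steps '[[[0, 0, 0], 0, 0.4], [[0.003, 0, -0.012], 0, 0.4], [[0.008, 0, -0.026], 0, 0.4], [[0.016, 0, -0.04], 0, 0.4], [[0.024, 0, -0.05], 0, 0.4]]'

```text
clock: 14.6
tcp_pos: [571.7, -42.6, 72.5]
tool_rot: [3.14, -0.0, 1.348]
contact_force: [0.1, -1.0, -1.9]
opening: 0.547
```

Request:
move_arm --steps '[[[0, 0, 0], 0, 0.4], [[0, 0, 0], 0, 0.4], [[0, 0, 0], 0, 0.4], [[0, 0, 0], 0, 0.4], [[0, 0, 0], 0, 0.4]]'

```text
clock: 15.1
tcp_pos: [571.0, -43.6, 70.0]
tool_rot: [3.142, -0.0, 1.347]
contact_force: [1.7, 0.9, 0.1]
opening: 0.541
```

```bash
python3 -c "
from h import *
ft();snap('scene','s10');avg(4)
"
```

```text
t 15.1 tcp [571.  -43.6  70. ] F [1.74 0.85 0.09] M [ 0.107 -0.718 -0.157] open 0.541 rot [180.   -0.   77.2]
M [ 0.011 -0.647 -0.174] [0.04  0.054 0.018] F [ 1.99 -0.45 -0.64] [0.29 0.41 0.32] t 15.35 tcp [570.8 -43.5  70.2]
```

View pics/s10.png

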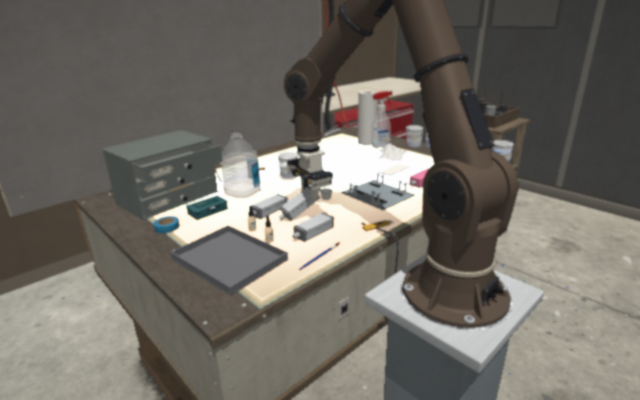

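Request:
move_arm --steps '[[[-0.007, 0, 0.01], 0, 0.4], [[-0.012, 0, 0.02], 0, 0.4], [[-0.016, 0, 0.03], 0, 0.4], [[-0.021, 0, 0.04], 0, 0.4], [[-0.024, 0, 0.048], 0, 0.4]]'

```text
clock: 15.85
tcp_pos: [564.9, -66.7, 21.2]
tool_rot: [-3.14, -0.0, 1.348]
contact_force: [-2.8, 2.6, 11.5]
opening: 0.543
```

Request:
move_arm --steps '[[[0, 0, -0.0], 0, 0.75], [[0, 0, -0.0], 0, 0.75], [[0, 0, -0.0], 0, 0.75], [[0.03, 0, -0.0], 0, 0.75], [[0.049, 0, -0.0], 0, 0.75]]'

```text
clock: 16.35
tcp_pos: [576.9, -17.4, 22.8]
tool_rot: [3.141, -0.001, 1.348]
contact_force: [0.2, 1.1, 0.7]
opening: 0.752
```

```bash
python3 -c "
from h import *
import pickle
ft()
c=get_calibration('wrist'); snap('wrist','w11');pickle.dump(c,open('w11.pkl','wb'));ft()
"
```

```text
t 16.35 tcp [576.9 -17.4  22.8] F [0.21 1.09 0.69] M [-0.013 -0.139 -0.003] open 0.752 rot [180.   -0.   77.2]
t 16.4 tcp [577.7 -13.1  23. ] F [0.8  4.14 0.55] M [ 0.242 -0.089 -0.027] open 0.751 rot [179.9  -0.2  77.5]
```

View pics/w11.png

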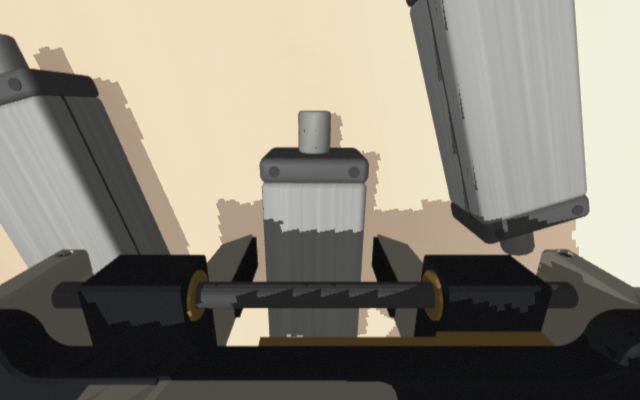

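```bash
python3 -c "
from h import *
import pickle
c=pickle.load(open('w11.pkl','rb'))
P=ray('',[(261,160),(368,160)],40,c)[:,:2];e=P.mean(0)
u=np.array([np.cos(np.radians(77.2)),np.sin(np.radians(77.2))])
print(P.round(1),'centre',(e-65*u).round(1),(e-64*u).round(1))
o=get_obs();print((e-64.5*u-np.array(o['tcp_pos'][:2]))@u, )
"
```

```text
[[568.1  47. ]
 [614.7  36.4]] centre [577.  -21.7] [577.2 -20.7]
-8.065193276379619
```

Request:
move_arm --steps '[[[-0.002, 0, 0], 0, 0.4], [[-0.002, 0, 0], 0, 0.4], [[-0.002, 0, 0], 0, 0.4], [[-0.002, 0, 0], 0, 0.4]]' --squeeze 40

```text
clock: 16.8
tcp_pos: [575.7, -22.3, 22.4]
tool_rot: [-3.141, 0.001, 1.346]
contact_force: [-1.2, -2.4, 0.5]
opening: 0.54
```

Request:
move_arm --steps '[[[0, 0, -0.02], 0, 0.4], [[0, 0, -0.05], 0, 0.4], [[0, 0, -0.07], 0, 0.4], [[0, 0, -0.08], 0, 0.4], [[0, 0, -0.08], 0, 0.4]]'

```text
clock: 17.3
tcp_pos: [576.4, -21.3, 103.2]
tool_rot: [3.14, -0.0, 1.347]
contact_force: [0.4, 0.0, -4.8]
opening: 0.541
```

Request:
move_arm --steps '[[[0, 0, 0], 0, 0.4], [[0, 0, 0], 0, 0.4], [[0, 0, 0], 0, 0.4]]'

```text
clock: 17.6
tcp_pos: [575.2, -20.9, 101.2]
tool_rot: [-3.14, 0.0, 1.348]
contact_force: [-0.7, -0.0, -4.4]
opening: 0.543
```

```bash
python3 -c "
from h import *
avg(8);ft()
"
```

```text
M [-0.102 -0.054  0.003] [0.02  0.021 0.028] F [ 0.02  0.1  -3.69] [0.53 0.4  0.3 ] t 18.0 tcp [575.9 -20.9 102.3]
t 18.0 tcp [575.9 -20.9 102.3] F [ 0.57  0.6  -4.03] M [-0.125 -0.056  0.   ] open 0.54 rot [-180.     0.    77.2]
```

```bash
python3 -c "
from h import *
go(455,296,150,96.5)
"
```

```text
t 18.0 tcp [575.9 -20.9 102.3] yaw 77.2 -> shift m [ 0.2822 -0.1881 -0.0477] turn -19.3
```

Request:
move_arm --steps '[[[0, 0, -0.048], 0, 0.4], [[0.07, -0.015, -0.048], 0, 0.4], [[0.12, -0.05, -0.048], -6, 0.4], [[0.16, -0.08, -0.048], -12, 0.4], [[0.2, -0.11, -0.048], -19.3, 0.4]]'

```text
clock: 18.5
tcp_pos: [524.5, 171.6, 150.6]
tool_rot: [3.141, -0.0, 1.688]
contact_force: [0.6, 1.0, -2.8]
opening: 0.545
```

```bash
python3 -c "
from h import *
go(455,296,150,96.5)
"
```

```text
t 18.5 tcp [524.5 171.6 150.6] yaw 96.7 -> shift m [ 0.1317 -0.0544  0.0006] turn 0.2
```

Request:
move_arm --steps '[[[0.04, -0.02, 0], 0, 0.4], [[0.08, -0.038, 0], 0, 0.4], [[0.104, -0.047, 0], 0, 0.4], [[0.104, -0.047, 0], 0, 0.4], [[0.104, -0.047, 0], 0, 0.4]]'

```text
clock: 19.0
tcp_pos: [466.3, 268.3, 150.4]
tool_rot: [3.141, 0.0, 1.686]
contact_force: [0.4, -1.0, -3.1]
opening: 0.543
```

```bash
python3 -c "
from h import *
import pickle
go(455,296,150,96.5)
c=get_calibration('wrist'); snap('wrist','w12');pickle.dump(c,open('w12.pkl','wb'));ft();snap('top','top12')
"
```

```text
t 19.0 tcp [466.3 268.3 150.4] yaw 96.6 -> shift m [ 0.0289 -0.0081  0.0004] turn 0.1
t 19.05 tcp [466.9 267.2 150.3] F [-0.77 -0.02 -3.47] M [-0.08  -0.117  0.028] open 0.541 rot [180.    0.   96.5]
```

View pics/w12.png

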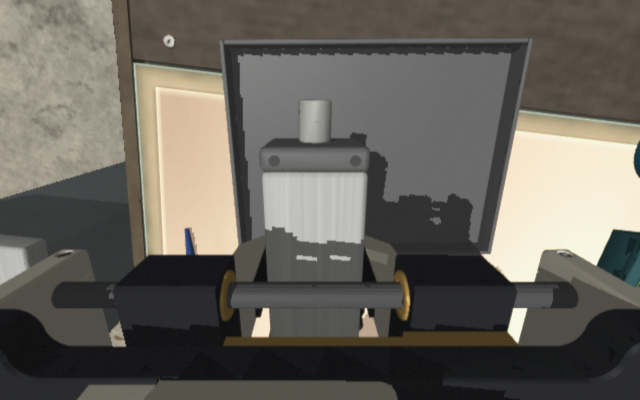

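View pics/top12.png

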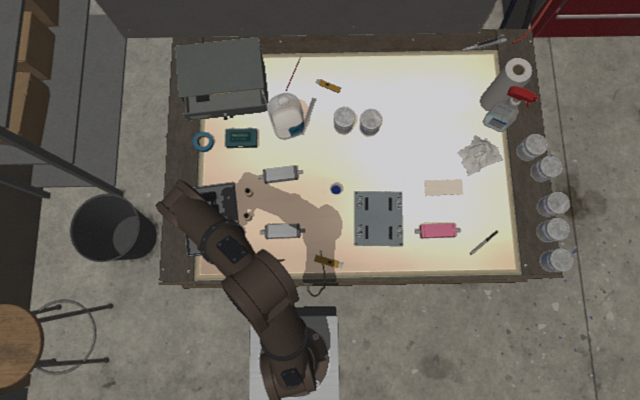

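```bash
python3 -c "
from h import *
import pickle
c=pickle.load(open('w12.pkl','rb'))
P=ray('',[(222,41),(531,40),(236,245),(492,253)],26,c)[:,:2];print(P.round(1))
a=P[1]-P[0];print(np.linalg.norm(a),np.degrees(np.arctan2(a[1],a[0])))
for q in (P[2]-P[0],P[3]-P[1]): print(np.degrees(np.arctan2(-q[1],-q[0])))
m=(P[0]+P[1])/2;n=a/np.linalg.norm(a);v=np.array([-n[1],n[0]])
ctr=m-100*v;print('ctr',ctr, 'slot-',ctr-58*n,'slot+',ctr+58*n)
o=get_obs();
go(*(ctr-58*n),150,np.degrees(np.arctan2(v[1],v[0])))
"
```

```text
[[376.3 392.6]
 [630.  422.8]
 [394.2 206.7]
 [656.8 227.9]]
255.51663325419466 6.79113733531553
95.49747639938963
97.82070882495893
ctr [514.99363748 308.40550219] slot- [457.40057643 301.54698059] slot+ [572.58669853 315.26402378]
t 19.1 tcp [467.2 266.6 150.2] yaw 96.4 -> shift m [ 0.0358 -0.0058  0.0002] turn -0.4
```

Request:
move_arm --steps '[[[0.033, -0.007, 0], -0.4, 0.4], [[0.033, -0.007, 0.04], -0.4, 0.4], [[0.033, -0.007, 0.085], -0.4, 0.4], [[0.033, -0.007, 0.115], -0.4, 0.4], [[0.033, -0.007, 0.123], -0.4, 0.4]]'

```text
clock: 19.6
tcp_pos: [454.8, 296.7, 25.5]
tool_rot: [-3.137, 0.005, 1.689]
contact_force: [-17.9, -15.5, 61.3]
opening: 0.542
```

Request:
move_arm --steps '[[[0, 0, 0], 0, 0.4]]'

```text
clock: 19.7
tcp_pos: [456.0, 298.2, 27.0]
tool_rot: [-3.14, 0.002, 1.69]
contact_force: [-1.1, -0.5, -4.2]
opening: 0.541
```

```bash
python3 -c "
from h import *
ft();snap('wrist','w13')
"
```

```text
t 19.7 tcp [456.  298.2  27. ] F [-1.11 -0.48 -4.18] M [-0.022 -0.128 -0.024] open 0.541 rot [-1.799e+02  1.000e-01  9.680e+01]
```

View pics/w13.png

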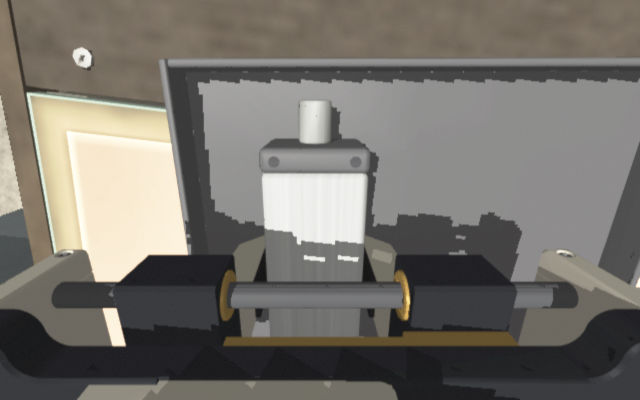

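```bash
python3 -c "
from h import *
avg(6)
"
```

```text
M [-0.038 -0.109 -0.024] [0.023 0.022 0.019] F [ 0.01 -0.2  -3.67] [0.3  0.62 0.57] t 20.05 tcp [456.4 299.7  27.7]
```

Request:
move_arm --steps '[[[0, 0, 0.001], 0, 0.75], [[0, 0, 0.001], 0, 0.75], [[0, 0, 0.001], 0, 0.75], [[0.03, 0, 0.001], 0, 0.75], [[0.049, 0, 0.001], 0, 0.75]]' --squeeze 8

```text
clock: 20.55
tcp_pos: [450.0, 350.0, 26.7]
tool_rot: [3.141, -0.001, 1.691]
contact_force: [0.1, 0.3, -0.6]
opening: 0.751
```

Request:
move_arm --steps '[[[0, 0, 0], 0, 0.4], [[0, 0, 0], 0, 0.4], [[0, 0, 0], 0, 0.4], [[0, 0, 0], 0, 0.4]]'

```text
clock: 20.95
tcp_pos: [450.2, 347.3, 26.2]
tool_rot: [-3.141, 0.001, 1.69]
contact_force: [-0.2, -1.1, -0.6]
opening: 0.546
```

Request:
move_arm --steps '[[[-0.003, 0, -0.012], 0, 0.4], [[-0.008, 0, -0.026], 0, 0.4], [[-0.016, 0, -0.04], 0, 0.4], [[-0.024, 0, -0.05], 0, 0.4], [[-0.024, 0, -0.05], 0, 0.4]]'

```text
clock: 21.45
tcp_pos: [454.2, 323.5, 78.4]
tool_rot: [3.139, -0.0, 1.689]
contact_force: [0.3, 1.1, 0.4]
opening: 0.545
```

Request:
move_arm --steps '[[[0, 0, 0], 0, 0.4], [[0, 0, 0], 0, 0.4], [[0, 0, 0], 0, 0.4], [[0, 0, 0], 0, 0.4], [[0, 0, 0], 0, 0.4]]'

```text
clock: 21.95
tcp_pos: [453.0, 325.0, 76.2]
tool_rot: [3.141, -0.0, 1.692]
contact_force: [2.0, 0.6, -0.5]
opening: 0.541
```

```bash
python3 -c "
from h import *
ft();avg(3)
"
```

```text
t 21.95 tcp [453.  325.   76.2] F [ 1.99  0.63 -0.48] M [ 0.049 -0.854  0.232] open 0.541 rot [180.   -0.   96.9]
M [ 0.095 -0.765  0.219] [0.005 0.016 0.022] F [ 2.53  0.33 -0.05] [0.7  0.14 0.3 ] t 22.1 tcp [452.9 324.9  76.2]
```

Request:
move_arm --steps '[[[0.007, 0, 0.01], 0, 0.4], [[0.012, 0, 0.02], 0, 0.4], [[0.016, 0, 0.03], 0, 0.4], [[0.021, 0, 0.04], 0, 0.4], [[0.024, 0, 0.048], 0, 0.4]]'

```text
clock: 22.6
tcp_pos: [449.3, 348.0, 26.8]
tool_rot: [-3.14, 0.002, 1.692]
contact_force: [-1.9, -2.5, 11.8]
opening: 0.545
```

Request:
move_arm --steps '[[[0, 0, 0], 0, 0.75], [[0, 0, 0], 0, 0.75], [[0, 0, 0], 0, 0.75], [[-0.03, 0, 0], 0, 0.75], [[-0.049, 0, 0], 0, 0.75]]'

```text
clock: 23.1
tcp_pos: [456.0, 298.2, 28.5]
tool_rot: [3.141, 0.001, 1.691]
contact_force: [0.4, -0.6, -0.7]
opening: 0.751
```

Request:
move_arm --steps '[[[0, 0, 0], 0, 0.4], [[0, 0, 0], 0, 0.4], [[0, 0, 0], 0, 0.4], [[0, 0, 0], 0, 0.4]]' --squeeze 40

```text
clock: 23.5
tcp_pos: [455.8, 300.8, 28.7]
tool_rot: [3.141, -0.001, 1.692]
contact_force: [-0.1, -0.4, 4.3]
opening: 0.54
```

Request:
move_arm --steps '[[[0, 0, -0.01], 0, 0.4], [[0, 0, -0.02], 0, 0.4], [[0, 0, -0.03], 0, 0.4], [[0, 0, -0.03], 0, 0.4], [[0, 0, -0.03], 0, 0.4]]'

```text
clock: 24.0
tcp_pos: [456.1, 299.9, 58.7]
tool_rot: [3.141, -0.0, 1.691]
contact_force: [0.4, -0.1, -4.6]
opening: 0.543
```

```bash
python3 -c "
from h import *
avg(6);snap('wrist','w14');ft()
"
```

```text
M [ 0.074 -0.103 -0.019] [0.026 0.02  0.029] F [ 0.07  0.11 -3.47] [0.49 0.6  0.57] t 24.3 tcp [455.7 299.6  58. ]
t 24.35 tcp [455.7 299.7  58. ] F [-1.67 -0.31 -3.2 ] M [ 0.091 -0.055 -0.012] open 0.543 rot [-180.     0.    96.9]
```

View pics/w14.png

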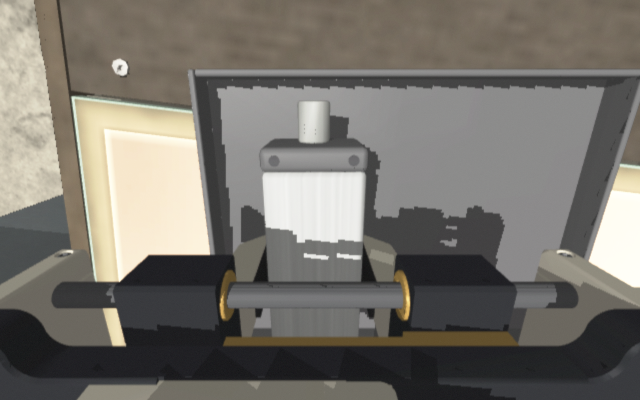

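Request:
move_arm --steps '[[[0, 0, 0.015], 0, 0.4], [[0, 0, 0.025], 0, 0.4], [[0, 0, 0.0285], 0, 0.4], [[0, 0, 0.0285], 0, 0.75], [[0, 0, 0.0285], 0, 0.75]]'

```text
clock: 24.85
tcp_pos: [456.2, 300.2, 30.2]
tool_rot: [3.141, -0.0, 1.692]
contact_force: [-0.4, -0.1, 0.1]
opening: 0.666
```

Request:
move_arm --steps '[[[0, 0, 0], 0, 0.75], [[0, 0, -0.045], 0, 0.75], [[0, 0, -0.09], 0, 0.75], [[-0.02, 0.04, -0.125], 0, 0.75], [[-0.06, 0.07, -0.125], 0, 0.75]]'

```text
clock: 25.35
tcp_pos: [531.0, 257.2, 160.3]
tool_rot: [3.133, -0.006, 1.698]
contact_force: [1.6, 0.6, -0.8]
opening: 0.749
```

```bash
python3 -c "
from h import *
u=np.array([np.cos(np.radians(96)),np.sin(np.radians(96))])
p=np.array([683,49])-48*u;print(p)
go(*p,140,96)
"
```

```text
[688.01736624   1.26294902]
t 25.35 tcp [531.  257.2 160.3] yaw 97.3 -> shift m [-0.2737  0.1234  0.0203] turn 1.3
```

Request:
move_arm --steps '[[[-0.06, 0.03, 0], 0, 0.75], [[-0.11, 0.055, 0], 0, 0.75], [[-0.16, 0.08, 0], 0, 0.75], [[-0.21, 0.1, 0], 1, 0.75], [[-0.25, 0.12, 0.01], 1.3, 0.75]]'

```text
clock: 25.85
tcp_pos: [664.9, 39.9, 149.4]
tool_rot: [3.139, 0.0, 1.668]
contact_force: [0.7, 0.3, -0.0]
opening: 0.751
```

```bash
python3 -c "
from h import *
go(686,1,90,95.8)
"
```

```text
t 25.85 tcp [664.9  39.9 149.4] yaw 95.6 -> shift m [-0.0408  0.0172  0.0594] turn -0.2
```

Request:
move_arm --steps '[[[-0.035, 0.017, 0.03], 0, 0.75], [[-0.035, 0.017, 0.05], 0, 0.75], [[-0.035, 0.017, 0.059], 0, 0.75], [[-0.035, 0.017, 0.059], 0, 0.75]]'

```text
clock: 26.25
tcp_pos: [682.7, 9.9, 88.1]
tool_rot: [-3.139, -0.001, 1.67]
contact_force: [-0.5, 0.1, 0.6]
opening: 0.751
```

```bash
python3 -c "
from h import *
import pickle
go(686,1,17,95.8)
c=get_calibration('wrist'); snap('wrist','w15');pickle.dump(c,open('w15.pkl','wb'))
"
```

```text
t 26.25 tcp [682.7   9.9  88.1] yaw 95.7 -> shift m [-0.0092  0.0024  0.0711] turn -0.1
```

View pics/w15.png

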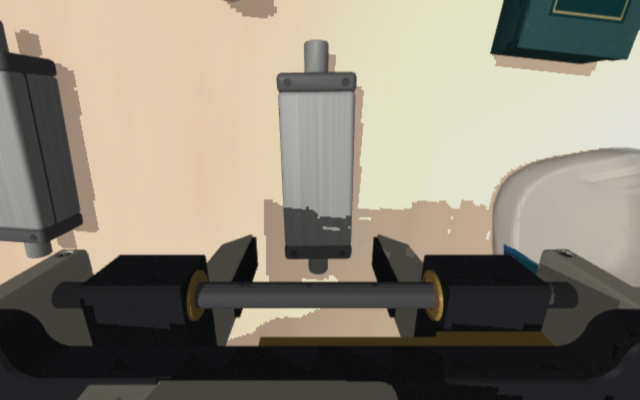

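```bash
python3 -c "
from h import *
import pickle
c=pickle.load(open('w15.pkl','rb'))
P=ray('',[(277,73),(356,73),(286,258),(352,258)],40,c)[:,:2];print(P.round(1),P.mean(0).round(1),np.degrees(np.arctan2(*(P[0]+P[1]-P[2]-P[3])[::-1])))
for z in (0,100): print(ray('',[(494,190),(540,150),(505,245)],z,c)[:,:2].round())
print(ray('top',[(270,118),(302,132),(290,138)],0)[:,:2].round())
go(*(P.mean(0)-48*np.array([-.1,.995])),18)
"
```

```text
[[650.8 109.7]
 [699.1 114.5]
 [665.3 -17. ]
 [714.2 -12.1]] [682.4  48.8] 96.66083565808285
[[831.  41.]
 [858.  77.]
 [855.  -7.]]
[[765.  63.]
 [781.  84.]
 [779.  36.]]
[[920.  90.]
 [858. -37.]
 [834.  10.]]
t 26.3 tcp [683.4  10.5  89.4] yaw 95.7 -> shift m [-0.0098  0.0028  0.0714] turn 0
```

Request:
move_arm --steps '[[[-0.009, 0.003, 0.04], -0.8, 0.75], [[-0.009, 0.003, 0.069], -0.8, 0.75], [[-0.009, 0.003, 0.069], -0.8, 0.4], [[-0.009, 0.003, 0.069], -0.8, 0.4], [[-0.009, 0.003, 0.069], -0.8, 0.4]]' --squeeze 8

```text
clock: 26.8
tcp_pos: [688.9, 1.2, 22.7]
tool_rot: [3.138, -0.0, 1.684]
contact_force: [0.9, 0.3, -1.4]
opening: 0.547
```

Request:
move_arm --steps '[[[0, 0, 0], 0, 0.4], [[0.003, 0, -0.012], 0, 0.4], [[0.008, 0, -0.026], 0, 0.4], [[0.016, 0, -0.04], 0, 0.4], [[0.024, 0, -0.05], 0, 0.4]]'

```text
clock: 27.3
tcp_pos: [685.5, 24.7, 72.3]
tool_rot: [3.14, 0.0, 1.683]
contact_force: [0.5, -1.2, -2.4]
opening: 0.545
```

Request:
move_arm --steps '[[[0, 0, 0], 0, 0.4], [[0, 0, 0], 0, 0.4], [[0, 0, 0], 0, 0.4], [[0, 0, 0], 0, 0.4], [[0, 0, 0], 0, 0.4]]'

```text
clock: 27.8
tcp_pos: [685.2, 23.6, 69.7]
tool_rot: [3.141, -0.0, 1.682]
contact_force: [2.2, 0.3, -0.3]
opening: 0.545
```

```bash
python3 -c "
from h import *
ft();avg(3);snap('wrist','w16')
"
```

```text
t 27.8 tcp [685.2  23.6  69.7] F [ 2.19  0.28 -0.28] M [ 0.256 -0.697 -0.247] open 0.545 rot [180.   -0.   96.4]
M [ 0.206 -0.67  -0.213] [0.024 0.016 0.025] F [ 1.96  1.26 -0.56] [0.43 0.17 0.57] t 27.95 tcp [685.   23.7  69.8]
```

Request:
move_arm --steps '[[[-0.007, 0, 0.01], 0, 0.4], [[-0.012, 0, 0.02], 0, 0.4], [[-0.016, 0, 0.03], 0, 0.4], [[-0.021, 0, 0.04], 0, 0.4], [[-0.024, 0, 0.047], 0, 0.4]]'

```text
clock: 28.5
tcp_pos: [686.9, 0.0, 21.8]
tool_rot: [-3.14, -0.001, 1.683]
contact_force: [-5.4, 1.7, 11.4]
opening: 0.546
```

View pics/w16.png

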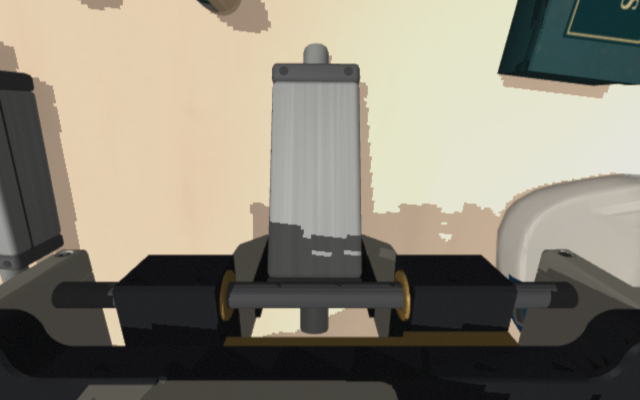

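Tilted with the far end at about (315,70) on the table. Now regrip at the middle and weigh.

Request:
move_arm --steps '[[[0, 0, 0], 0, 0.75], [[0, 0, 0], 0, 0.75], [[0, 0, 0], 0, 0.75], [[0.03, 0, 0], 0, 0.75], [[0.048, 0, 0], 0, 0.75]]'

```text
clock: 29.0
tcp_pos: [682.1, 49.9, 23.4]
tool_rot: [3.141, -0.001, 1.683]
contact_force: [-0.1, 0.9, 0.2]
opening: 0.749
```

Request:
move_arm --steps '[[[0, 0, 0], 0, 0.4], [[0, 0, 0], 0, 0.4], [[0, 0, 0], 0, 0.4], [[0, 0, 0], 0, 0.4]]' --squeeze 40

```text
clock: 29.4
tcp_pos: [682.4, 46.6, 23.0]
tool_rot: [-3.142, 0.001, 1.682]
contact_force: [-0.2, 0.1, 1.9]
opening: 0.542
```

Request:
move_arm --steps '[[[0, 0, -0.02], 0, 0.4], [[0, 0, -0.05], 0, 0.4], [[0, 0, -0.07], 0, 0.4], [[0, 0, -0.08], 0, 0.4], [[0, 0, -0.08], 0, 0.4]]'

```text
clock: 29.9
tcp_pos: [682.9, 47.1, 103.9]
tool_rot: [3.14, 0.0, 1.682]
contact_force: [0.1, -0.3, -4.2]
opening: 0.542
```

Request:
move_arm --steps '[[[0, 0, 0], 0, 0.4], [[0, 0, 0], 0, 0.4]]'

```text
clock: 30.1
tcp_pos: [681.3, 47.3, 101.3]
tool_rot: [-3.139, 0.0, 1.683]
contact_force: [-0.2, -0.6, -3.8]
opening: 0.544
```

```bash
python3 -c "
from h import *
avg(8);snap('wrist','w17');ft()
"
```

```text
M [-0.092 -0.12  -0.002] [0.036 0.018 0.024] F [-0.31 -0.07 -3.76] [0.28 0.33 0.33] t 30.5 tcp [682.2  47.8 102.9]
t 30.55 tcp [682.2  47.7 103. ] F [-0.04  0.6  -3.72] M [-0.105 -0.112 -0.021] open 0.544 rot [-180.     0.    96.4]
```

View pics/w17.png

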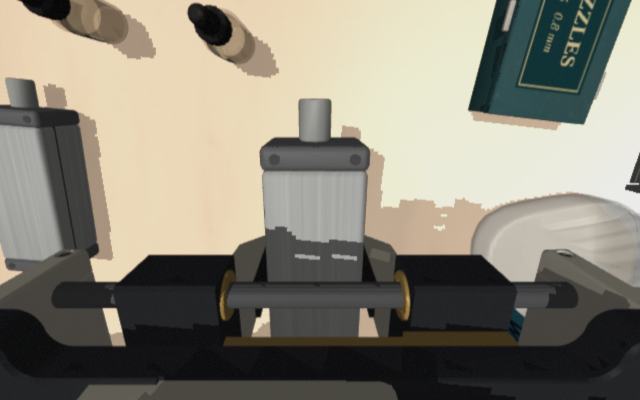

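Request:
move_arm --steps '[[[0, 0, -0.045], 0, 0.4], [[0.045, -0.01, -0.055], 0, 0.4], [[0.09, -0.025, -0.055], 0, 0.4], [[0.135, -0.04, -0.055], 0, 0.4], [[0.18, -0.055, -0.055], 0, 0.4]]'

```text
clock: 31.05
tcp_pos: [606.7, 222.0, 158.4]
tool_rot: [3.141, -0.0, 1.682]
contact_force: [-0.1, -0.1, -4.2]
opening: 0.539
```

```bash
python3 -c "
from h import *
go(571,312,150,96.8)
"
```

```text
t 31.05 tcp [606.7 222.  158.4] yaw 96.4 -> shift m [ 0.0934 -0.0254  0.0084] turn -0.4
```

Request:
move_arm --steps '[[[0.045, -0.012, 0.0], -0.4, 0.4], [[0.085, -0.024, 0.02], -0.4, 0.4], [[0.09, -0.025, 0.06], -0.4, 0.4], [[0.09, -0.025, 0.07], -0.4, 0.4], [[0.09, -0.025, 0.07], -0.4, 0.4]]'

```text
clock: 31.55
tcp_pos: [571.8, 305.6, 86.2]
tool_rot: [-3.138, 0.003, 1.69]
contact_force: [0.4, -1.4, -3.7]
opening: 0.539
```

```bash
python3 -c "
from h import *
go(571,312,30,96.8);snap('wrist','w18')
"
```

```text
t 31.55 tcp [571.8 305.6  86.2] yaw 96.8 -> shift m [ 0.0064 -0.0001  0.0562] turn 0.0
```

View pics/w18.png

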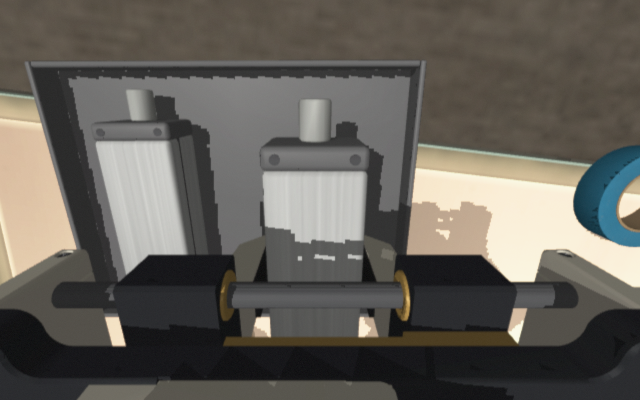

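Request:
move_arm --steps '[[[0.004, 0, 0.02], 0, 0.4], [[0.004, 0, 0.035], 0, 0.4], [[0.004, 0, 0.047], 0, 0.4], [[0.004, 0, 0.054], 0, 0.4], [[0.004, 0, 0.058], 0, 0.4]]'

```text
clock: 32.1
tcp_pos: [572.3, 310.5, 29.5]
tool_rot: [-3.141, 0.0, 1.689]
contact_force: [-0.4, 0.1, -4.2]
opening: 0.543
```

Request:
move_arm --steps '[[[0, 0, 0], 0, 0.4], [[0, 0, 0.001], 0, 0.75], [[0, 0, 0.001], 0, 0.75], [[0, 0, 0.001], 0, 0.75]]'

```text
clock: 32.5
tcp_pos: [572.6, 311.5, 29.9]
tool_rot: [3.14, -0.001, 1.69]
contact_force: [0.8, -0.5, 0.2]
opening: 0.73
```

```bash
python3 -c "
from h import *
ft()
"
```

```text
t 32.5 tcp [572.6 311.5  29.9] F [ 0.76 -0.48  0.21] M [ 0.036 -0.099 -0.002] open 0.73 rot [179.9  -0.   96.8]
```

Request:
move_arm --steps '[[[0, 0, -0.045], 0, 0.75], [[0, 0, -0.09], 0, 0.75], [[-0.02, -0.01, -0.12], 0, 0.75], [[-0.06, -0.035, -0.13], 2, 0.75], [[-0.1, -0.06, -0.13], 4, 0.75]]'

```text
clock: 33.0
tcp_pos: [525.1, 205.0, 161.6]
tool_rot: [3.137, -0.002, 1.62]
contact_force: [0.7, -1.0, 0.1]
opening: 0.751
```

```bash
python3 -c "
from h import *
go(462,39,120,91.3);snap('wrist','w19');
"
```

```text
t 33.0 tcp [525.1 205.  161.6] yaw 92.8 -> shift m [-0.1628 -0.0711  0.0416] turn 1.5
```

View pics/w19.png

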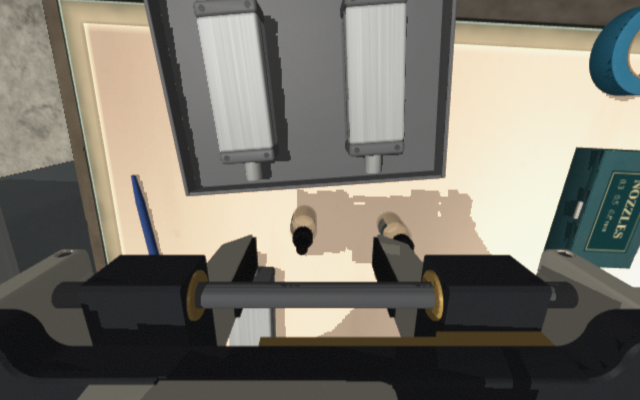

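Both rattlers lie flat in the tray, clear of its walls; droppers stand. On to c3.

Request:
move_arm --steps '[[[-0.045, -0.02, 0.0], 1.5, 0.75], [[-0.09, -0.04, 0.0], 1.5, 0.75], [[-0.135, -0.06, 0.03], 1.5, 0.75], [[-0.155, -0.069, 0.05], 1.5, 0.75], [[-0.155, -0.069, 0.06], 1.5, 0.75]]'

```text
clock: 33.55
tcp_pos: [460.6, 41.8, 97.6]
tool_rot: [-3.138, 0.003, 1.589]
contact_force: [-0.3, 0.1, 0.1]
opening: 0.753
```

```bash
python3 -c "
from h import *
import pickle
go(462,39,23,91.3);c=get_calibration('wrist');snap('wrist','w20');pickle.dump(c,open('w20.pkl','wb'))
"
```

```text
t 33.55 tcp [460.6  41.8  97.6] yaw 91.0 -> shift m [-0.0028  0.0013  0.0746] turn -0.3
```

View pics/w20.png

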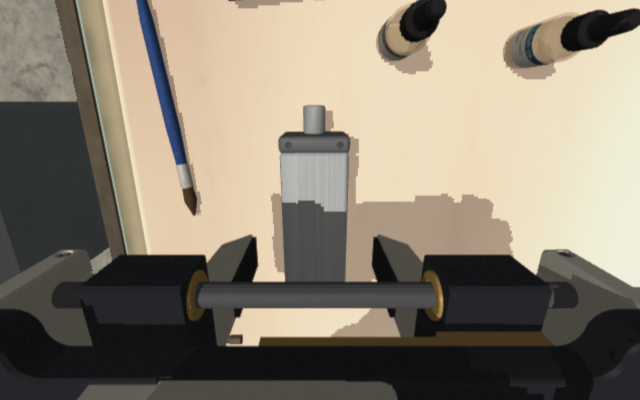

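Request:
move_arm --steps '[[[-0.002, 0.001, 0.045], -0.3, 0.75], [[-0.002, 0.001, 0.07], -0.3, 0.75], [[-0.002, 0.001, 0.074], -0.3, 0.75], [[-0.002, 0.001, 0.074], -0.3, 0.4], [[-0.002, 0.001, 0.074], -0.3, 0.4]]' --squeeze 60

```text
clock: 34.1
tcp_pos: [465.1, 45.4, 26.3]
tool_rot: [3.14, -0.0, 1.6]
contact_force: [-1.5, 0.3, -0.5]
opening: 0.621
```

Request:
move_arm --steps '[[[0, 0, 0], 0, 0.4], [[0, 0, 0], 0, 0.4]]'

```text
clock: 34.3
tcp_pos: [464.7, 44.9, 26.2]
tool_rot: [3.14, -0.0, 1.599]
contact_force: [-2.6, 1.8, 7.7]
opening: 0.54
```

Request:
move_arm --steps '[[[0, 0, -0.03], 0, 0.4], [[0, 0, -0.07], 0, 0.4], [[0, 0, -0.11], 0, 0.4], [[0, 0, -0.12], 0, 0.4], [[0, 0, -0.12], 0, 0.4]]'

```text
clock: 34.8
tcp_pos: [465.3, 44.4, 146.7]
tool_rot: [3.137, 0.0, 1.598]
contact_force: [-0.0, 0.2, -3.7]
opening: 0.544
```

```bash
python3 -c "
from h import *
avg(8)
go(507,-375,145,87.5)
"
```

```text
M [ 0.015 -0.077  0.001] [0.037 0.029 0.032] F [-0.15 -0.2  -4.1 ] [0.43 0.45 0.47] t 35.2 tcp [463.6  44.5 144.1]
t 35.2 tcp [463.6  44.5 144.1] yaw 91.6 -> shift m [-0.4206  0.0315 -0.0009] turn 4.1
```

Request:
move_arm --steps '[[[-0.05, 0.003, -0.005], 0, 0.4], [[-0.1, 0.006, -0.005], 0, 0.4], [[-0.15, 0.009, -0.005], 1, 0.4], [[-0.2, 0.012, -0.005], 2, 0.4], [[-0.25, 0.015, -0.005], 4, 0.4]]'

```text
clock: 35.7
tcp_pos: [485.8, -206.3, 149.6]
tool_rot: [-3.141, -0.0, 1.529]
contact_force: [1.0, 0.4, -3.3]
opening: 0.54
```

Request:
move_arm --steps '[[[-0.05, 0, 0], 0, 0.4], [[-0.1, 0, 0], 0, 0.4], [[-0.15, 0, 0], 0, 0.4], [[-0.18, 0, 0], 0, 0.4], [[-0.18, 0, 0], 0, 0.4]]'

```text
clock: 36.2
tcp_pos: [476.2, -390.4, 148.8]
tool_rot: [-3.14, 0.002, 1.521]
contact_force: [-0.0, -0.4, -3.5]
opening: 0.543
```

```bash
python3 -c "
from h import *
import pickle
ft();c=get_calibration('wrist');snap('wrist','w21');pickle.dump(c,open('w21.pkl','wb'));ft()
"
```

```text
t 36.2 tcp [ 476.2 -390.4  148.8] F [-0.05 -0.42 -3.51] M [-0.031 -0.157  0.03 ] open 0.543 rot [-1.799e+02  1.000e-01  8.720e+01]
t 36.25 tcp [ 477.2 -386.8  148.8] F [ 1.02  1.16 -4.18] M [ 0.146 -0.074  0.023] open 0.536 rot [-179.9    0.    87.4]
```

View pics/w21.png

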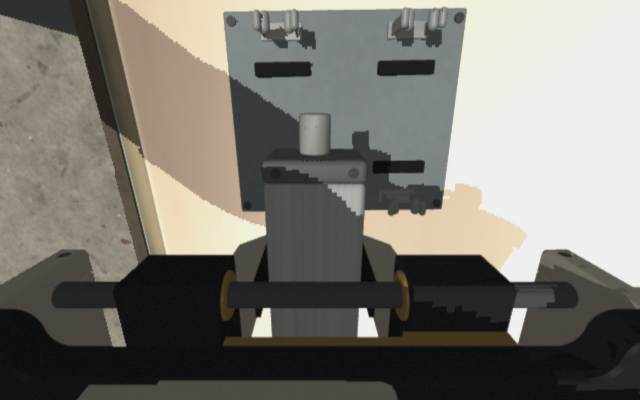

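```bash
python3 - <<'E'
from h import *
import pickle
im=cv2.imread('pics/w21.png')
a=cv2.resize(im[0:220,215:475],None,fx=3,fy=2.7,interpolation=cv2.INTER_CUBIC); cv2.imwrite('pics/w21c.png',a)
E
```

```text
(no output)
```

View pics/w21c.png

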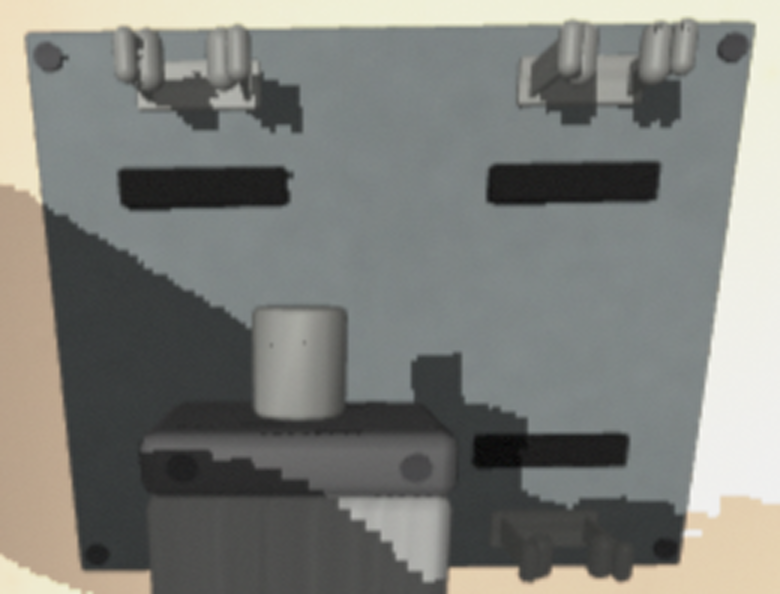

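```bash
python3 - <<'E'
from h import *
import pickle
c=pickle.load(open('w21.pkl','rb'))
f=lambda L:(np.array(L,float)+.5)/[3,2.7]+[215,0]-.5
P=ray('',f([(26,33),(755,22),(680,564),(82,570)]),6,c)[:,:2]
print(P.round(1),P.mean(0).round(1))
for i,j in((0,1),(3,2),(3,0),(2,1)):
    d=P[j]-P[i];print(np.linalg.norm(d).round(1),np.degrees(np.arctan2(d[1],d[0])).round(2))
B=ray('',f([(204,187),(573,182),(550,450)]),12,c)[:,:2];print('bars',B.round(1))
print('bardist',np.linalg.norm(B[0]-B[1]).round(1),np.degrees(np.arctan2(*(B[1]-B[0])[::-1])).round(2), np.linalg.norm(B[1]-B[2]).round(1),np.degrees(np.arctan2(*(B[1]-B[2])[::-1])).round(2))
# clip tips z=49 : left clip pair tips tops ; right clip
T=ray('',f([(122,35),(148,42),(218,38),(238,35),(568,32),(588,32),(655,35),(685,30)]),49,c)[:,:2];print('tips',T.round(1))
zt=148.8-26.2+40
E=ray('',f([(143,437),(455,437)]),zt,c)[:,:2];print('cass far edge',E.round(1),E.mean(0).round(1))
E=ray('',f([(253,306),(347,306)]),zt-12,c)[:,:2];print('pin tip top',E.round(1),E.mean(0).round(1))
E
E=1
```

```text
[[ 406.8 -227.3]
 [ 614.8 -234.5]
 [ 608.8 -416.8]
 [ 400.1 -409.2]] [ 507.6 -322. ]
208.1 -2.0
208.8 -2.09
182.1 87.89
182.4 88.1
bars [[ 454.6 -275.4]
 [ 563.5 -279.2]
 [ 560.2 -368.3]]
bardist 109.0 -2.03 89.2 87.85
tips [[ 441.3 -240.5]
 [ 447.5 -242.5]
 [ 464.6 -242.4]
 [ 469.6 -241.9]
 [ 549.9 -245.2]
 [ 554.8 -245.4]
 [ 571.1 -247. ]
 [ 578.3 -246.1]]
cass far edge [[ 456.5 -329.9]
 [ 504.1 -332.2]] [ 480.3 -331. ]
pin tip top [[ 474.1 -309.7]
 [ 488.9 -310.5]] [ 481.5 -310.1]
```

```bash
python3 -c "
from h import *
go(561.5,-319,95,88)
"
```

```text
t 36.25 tcp [ 477.2 -386.8  148.8] yaw 87.4 -> shift m [0.0716 0.0811 0.0538] turn -0.6
```

Request:
move_arm --steps '[[[0.03, 0.04, 0.0], -0.6, 0.4], [[0.06, 0.07, 0.01], -0.6, 0.4], [[0.072, 0.081, 0.03], -0.6, 0.4], [[0.072, 0.081, 0.05], -0.6, 0.4], [[0.072, 0.081, 0.054], -0.6, 0.4]]'

```text
clock: 36.75
tcp_pos: [561.6, -312.2, 93.2]
tool_rot: [-3.137, -0.003, 1.543]
contact_force: [-0.6, 0.5, -4.4]
opening: 0.542
```

Request:
move_arm --steps '[[[0, 0, 0], 0, 0.4], [[0, 0, 0], 0, 0.4]]'

```text
clock: 36.95
tcp_pos: [562.6, -315.9, 96.8]
tool_rot: [3.141, 0.0, 1.539]
contact_force: [1.0, 0.3, -3.4]
opening: 0.54
```

```bash
python3 -c "
from h import *
import pickle
go(561.5,-319,95,88);c=get_calibration('wrist');im=snap('wrist','w22');pickle.dump(c,open('w22.pkl','wb'));go(561.5,-319,95,88)
a=cv2.resize(im[20:200,240:400],None,fx=3.3,fy=3.3,interpolation=cv2.INTER_CUBIC); cv2.imwrite('pics/w22c.png',a[:,:,::-1])
"
```

```text
t 36.95 tcp [ 562.6 -315.9   96.8] yaw 88.2 -> shift m [-0.0032 -0.001   0.0018] turn 0.2
t 37.0 tcp [ 562.8 -316.1   97.2] yaw 88.2 -> shift m [-0.003  -0.0012  0.0022] turn 0.2
```

View pics/w22c.png

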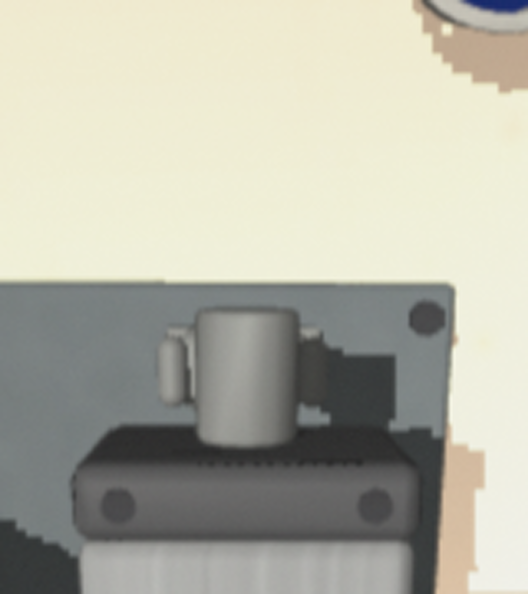

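View pics/w22.png

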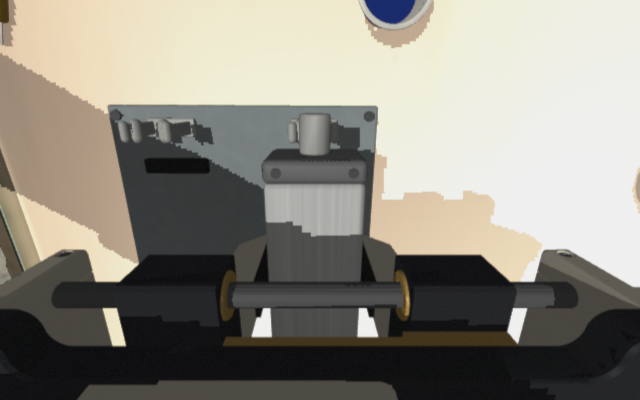

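```bash
python3 - <<'E'
from h import *
import pickle
c=pickle.load(open('w22.pkl','rb'))
f=lambda L:np.array(L,float)/3.3+[240,20]
print('leaf tips',ray('',f([(172,335),(172,400),(315,340),(315,400)]),48,c).round(1)[:,:2])
print('plate far corners/edge',ray('',f([(0,282),(453,286)]),6,c).round(1)[:,:2])
zt=96.8-26.2+40
print('cap edge',ray('',f([(75,465),(417,465)]),zt,c).round(1)[:,:2])
print('pin tip',ray('',f([(200,310),(297,310)]),zt-15,c).round(1)[:,:2])
E
```

```text
leaf tips [[ 551.8 -241.8]
 [ 551.1 -254.4]
 [ 579.8 -243.6]
 [ 579.7 -255.3]]
plate far corners/edge [[ 509.2 -230.8]
 [ 615.  -235. ]]
cap edge [[ 542.  -255.5]
 [ 589.5 -257. ]]
pin tip [[ 559.7 -235.9]
 [ 573.9 -236.3]]
```

Request:
move_arm --steps '[[[-0.003, -0.001, 0], 0.2, 0.4], [[-0.003, -0.001, 0.015], 0.2, 0.4], [[-0.003, -0.001, 0.03], 0.2, 0.4], [[-0.003, -0.001, 0.036], 0.2, 0.4], [[-0.003, -0.001, 0.038], 0.2, 0.4]]'

```text
clock: 37.5
tcp_pos: [560.4, -318.0, 56.2]
tool_rot: [-3.139, -0.001, 1.536]
contact_force: [0.3, 0.4, -3.4]
opening: 0.54
```

```bash
python3 -c "
from h import *
go(562,-319,38,88);ft()
im=snap('wrist','w23')
a=cv2.resize(im[20:200,240:400],None,fx=3.3,fy=3.3,interpolation=cv2.INTER_CUBIC); cv2.imwrite('pics/w23c.png',a[:,:,::-1])
"
```

```text
t 37.5 tcp [ 560.4 -318.    56.2] yaw 88.0 -> shift m [-0.0009  0.0016  0.0182] turn 0.0
t 37.5 tcp [ 560.4 -318.    56.2] F [ 0.31  0.38 -3.41] M [ 0.019 -0.092 -0.011] open 0.54 rot [-1.798e+02 -1.000e-01  8.800e+01]
```

View pics/w23c.png

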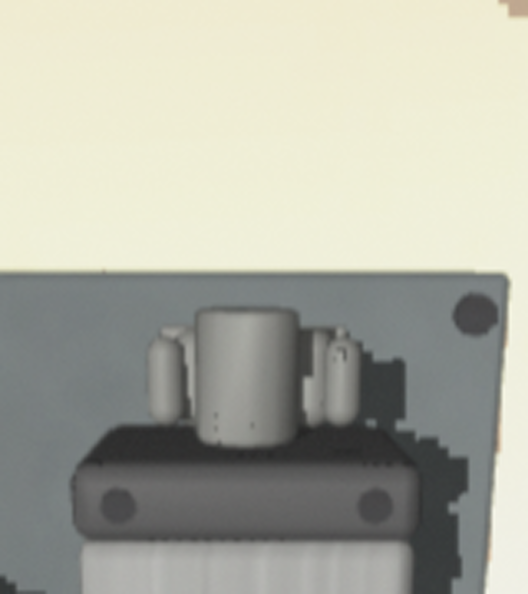

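Request:
move_arm --steps '[[[0, 0.0012, 0.002], 0, 0.4], [[0, 0.0012, 0.005], 0, 0.4], [[0, 0.0012, 0.008], 0, 0.4]]'

```text
clock: 37.85
tcp_pos: [562.5, -319.3, 51.7]
tool_rot: [3.142, 0.001, 1.536]
contact_force: [-6.5, 0.9, 15.2]
opening: 0.54
```

```bash
python3 -c "
from h import *
ft()
im=snap('wrist','w24')
a=cv2.resize(im[20:200,240:400],None,fx=3.3,fy=3.3,interpolation=cv2.INTER_CUBIC); cv2.imwrite('pics/w24c.png',a[:,:,::-1])
"
```

```text
t 37.85 tcp [ 562.5 -319.3   51.7] F [-6.48  0.89 15.21] M [ 0.103  1.377 -0.054] open 0.54 rot [1.8e+02 1.0e-01 8.8e+01]
```

View pics/w24c.png

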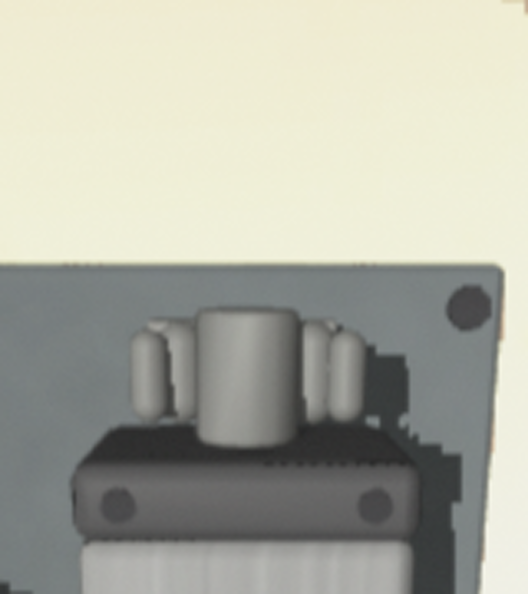

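Request:
move_arm --steps '[[[0, -0.0004, 0.003], 0, 0.4], [[0, -0.0004, 0.005], 0, 0.4], [[0, -0.0004, 0.007], 0, 0.4]]'

```text
clock: 38.2
tcp_pos: [562.4, -319.4, 44.2]
tool_rot: [3.141, 0.001, 1.536]
contact_force: [-2.4, -0.9, 0.1]
opening: 0.535
```

```bash
python3 -c "
from h import *
ft()
"
```

```text
t 38.2 tcp [ 562.4 -319.4   44.2] F [-2.4  -0.91  0.15] M [-0.134  0.579 -0.022] open 0.535 rot [1.799e+02 1.000e-01 8.800e+01]
```

Request:
move_arm --steps '[[[0, 0, 0.003], 0, 0.4], [[0, 0, 0.005], 0, 0.4], [[0, 0, 0.006], 0, 0.4]]'

```text
clock: 38.5
tcp_pos: [561.5, -318.5, 38.2]
tool_rot: [-3.14, 0.0, 1.536]
contact_force: [-12.0, 3.5, 24.3]
opening: 0.54
```

```bash
python3 -c "
from h import *
ft()
"
```

```text
t 38.5 tcp [ 561.5 -318.5   38.2] F [-12.     3.52  24.31] M [ 0.748  2.552 -0.032] open 0.54 rot [-179.9    0.    88. ]
```

Request:
move_arm --steps '[[[0, 0.0005, 0.001], 0, 0.4], [[0, 0.0005, 0.001], 0, 0.4]]'

```text
clock: 38.7
tcp_pos: [561.6, -318.5, 38.2]
tool_rot: [-3.14, 0.001, 1.536]
contact_force: [-14.8, 4.1, 26.7]
opening: 0.542
```

```bash
python3 -c "
from h import *
ft()
im=snap('wrist','w25')
a=cv2.resize(im[20:200,240:400],None,fx=3.3,fy=3.3,interpolation=cv2.INTER_CUBIC); cv2.imwrite('pics/w25c.png',a[:,:,::-1])
"
```

```text
t 38.7 tcp [ 561.6 -318.5   38.2] F [-14.76   4.09  26.7 ] M [0.905 3.076 0.046] open 0.542 rot [-179.9    0.    88. ]
```

View pics/w25c.png

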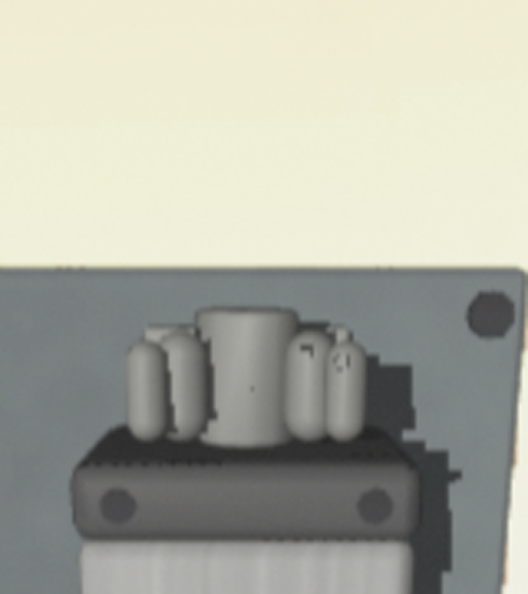

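Request:
move_arm --steps '[[[0, 0, 0], 0, 0.75], [[0, 0, 0], 0, 0.75], [[0, 0, 0], 0, 0.75], [[0, 0, -0.03], 0, 0.75], [[0, 0, -0.075], 0, 0.75]]'

```text
clock: 39.25
tcp_pos: [561.3, -317.7, 108.9]
tool_rot: [-3.137, -0.003, 1.536]
contact_force: [0.4, -0.5, 0.2]
opening: 0.749
```

Request:
move_arm --steps '[[[-0.05, 0, -0.04], 0, 0.75], [[-0.1, 0, -0.05], 0, 0.75], [[-0.14, 0, -0.05], 0, 0.75], [[-0.14, 0, -0.05], 0, 0.75], [[-0.14, 0, -0.05], 0, 0.75]]'

```text
clock: 39.75
tcp_pos: [557.1, -460.5, 160.3]
tool_rot: [-3.141, 0.0, 1.533]
contact_force: [-0.4, 0.2, 0.1]
opening: 0.752
```

```bash
python3 -c "
from h import *
import pickle
ft()
c=get_calibration('wrist');im=snap('wrist','w26');pickle.dump(c,open('w26.pkl','wb'))
"
```

```text
t 39.75 tcp [ 557.1 -460.5  160.3] F [-0.4   0.23  0.07] M [ 0.032 -0.067 -0.01 ] open 0.752 rot [-180.     0.    87.8]
```

View pics/w26.png

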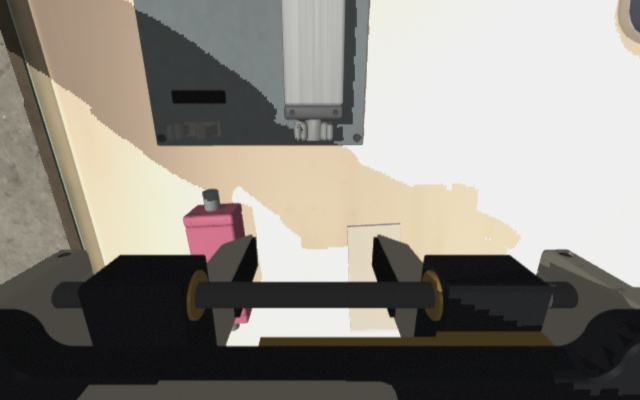

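```bash
python3 -c "
from h import *
im=cv2.imread('pics/w26.png')
cv2.imwrite('pics/w26c.png',cv2.resize(im[60:160,250:390],None,fx=5,fy=5,interpolation=cv2.INTER_CUBIC))
"
```

```text
(no output)
```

View pics/w26c.png

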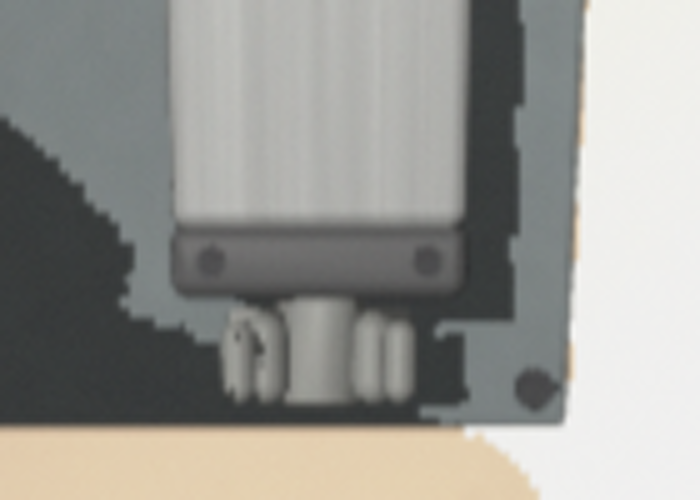

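Request:
move_arm --steps '[[[0.045, 0, 0.0], 0, 0.4], [[0.086, 0.0, 0.03], 0, 0.2], [[0.086, 0, 0.06], 0, 0], [[0.086, 0, 0.08], 0, 0], [[0.086, 0, 0.085], 0, 0]]'

```text
clock: 40.3
tcp_pos: [560.1, -369.0, 73.4]
tool_rot: [-3.138, -0.003, 1.54]
contact_force: [-0.2, -0.3, -1.8]
opening: 0.364
```

Request:
move_arm --steps '[[[0, 0, 0], 0, 0], [[0, 0, 0], 0, 0], [[0, 0, 0], 0, 0]]'

```text
clock: 40.6
tcp_pos: [561.8, -372.8, 77.5]
tool_rot: [3.14, 0.001, 1.536]
contact_force: [0.4, -0.2, 0.2]
opening: 0.099
```

```bash
python3 -c "
from h import *
ft();go(560,-374,65)
"
```

```text
t 40.6 tcp [ 561.8 -372.8   77.5] F [ 0.36 -0.21  0.15] M [-0.018 -0.088  0.03 ] open 0.099 rot [1.799e+02 1.000e-01 8.800e+01]
t 40.6 tcp [ 561.8 -372.8   77.5] yaw 88.0 -> shift m [-0.0013 -0.0017  0.0125] turn 0
```

Request:
move_arm --steps '[[[0, 0, 0.005], 0, 0], [[0, 0, 0.009], 0, 0], [[0, 0, 0.012], 0, 0], [[0, 0, 0.0145], 0, 0], [[0, 0, 0.0155], 0, 0]]'

```text
clock: 41.1
tcp_pos: [560.9, -372.8, 63.2]
tool_rot: [3.141, 0.001, 1.536]
contact_force: [-11.3, 4.6, 32.9]
opening: 0.004
```

```bash
python3 -c "
from h import *
ft()
"
```

```text
t 41.1 tcp [ 560.9 -372.8   63.2] F [-11.29   4.55  32.88] M [1.101e+00 2.404e+00 2.000e-03] open 0.004 rot [1.8e+02 1.0e-01 8.8e+01]
```

Request:
move_arm --steps '[[[0, 0, -0.01], 0, 0], [[0.03, 0, -0.013], 0, 0], [[0.07, 0, -0.013], 0, 0], [[0.096, 0, -0.013], 0, 0], [[0.096, 0, -0.013], 0, 0]]'

```text
clock: 41.6
tcp_pos: [565.3, -270.9, 73.7]
tool_rot: [3.141, -0.003, 1.542]
contact_force: [-0.8, -0.3, 0.3]
opening: 0.005
```

```bash
python3 -c "
from h import *
ft();im=snap('wrist','w27')
cv2.imwrite('pics/w27c.png',cv2.resize(im[60:260,220:420],None,fx=2.8,fy=2.8,interpolation=cv2.INTER_CUBIC)[:,:,::-1]);ft()
"
```

```text
t 41.6 tcp [ 565.3 -270.9   73.7] F [-0.78 -0.3   0.26] M [ 0.052 -0.104 -0.   ] open 0.005 rot [180.   -0.2  88.4]
t 41.65 tcp [ 564.8 -274.1   73.7] F [ 0.36 -0.38  0.48] M [-0.025 -0.091 -0.024] open 0.004 rot [ 1.80e+02 -1.00e-01  8.82e+01]
```

View pics/w27c.png

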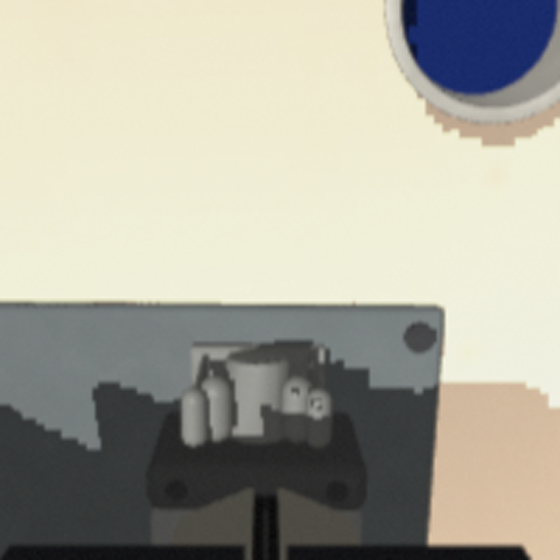

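Far-end leaves close over the pin at crop (255,400); press this end too to check its height.

Request:
move_arm --steps '[[[0, 0, 0.004], 0, 0], [[0, 0, 0.008], 0, 0], [[0, 0, 0.0105], 0, 0], [[0, 0, 0.012], 0, 0]]'

```text
clock: 42.05
tcp_pos: [563.8, -278.1, 63.1]
tool_rot: [-3.141, 0.001, 1.534]
contact_force: [-11.9, 3.6, 34.4]
opening: 0.0
```

```bash
python3 -c "
from h import *
ft()
"
```

```text
t 42.05 tcp [ 563.8 -278.1   63.1] F [-11.88   3.58  34.35] M [ 0.681  2.518 -0.041] open 0.0 rot [-1.80e+02  1.00e-01  8.79e+01]
```

Far end also at 52 mm: home. Retreat and take the last look.

Request:
move_arm --steps '[[[0, 0, -0.04], 0, 0], [[0, 0, -0.09], 0, 0], [[-0.02, 0.0, -0.14], 0, 0], [[-0.06, 0, -0.16], 0, 0], [[-0.1, 0, -0.16], 0, 0]]'

```text
clock: 42.55
tcp_pos: [562.6, -379.1, 226.6]
tool_rot: [3.135, 0.004, 1.536]
contact_force: [0.9, -0.3, -0.3]
opening: 0.007
```

Request:
move_arm --steps '[[[-0.05, 0, 0], 0, 0.3], [[-0.1, 0, 0], 0, 0.5], [[-0.15, 0, 0], 0, 0.5], [[-0.15, 0, 0], 0, 0.5], [[-0.15, 0, 0], 0, 0.5]]'

```text
clock: 43.05
tcp_pos: [553.9, -528.8, 219.8]
tool_rot: [-3.14, -0.001, 1.532]
contact_force: [0.6, 0.0, -0.3]
opening: 0.388
```

```bash
python3 -c "
from h import *
im=snap('top','top28');ft()
cv2.imwrite('pics/top28c.png',cv2.resize(im[150:270,175:475],None,fx=2.6,fy=2.6,interpolation=cv2.INTER_CUBIC)[:,:,::-1])
"
```

```text
t 43.1 tcp [ 555.  -526.8  220.4] F [ 0.15  1.5  -0.68] M [ 0.06  -0.065 -0.001] open 0.436 rot [-1.80e+02 -1.00e-01  8.79e+01]
```

View pics/top28c.png

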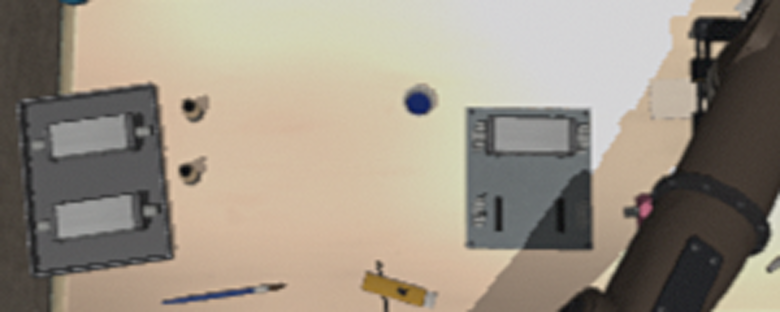

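The top crop shows two cassettes flat in the tray at (88,135) and (97,215), and one in the rail at (530,135). The droppers and cup are at their starting pixels.

```bash
python3 -c "
from h import *
print(close_job())
"
```

```text
the job is handed in; nothing more can be done
None
```

I found two rattlers and laid both flat in the reject tray. The one sound cassette is pressed into clip rail place 1. I handed the job in at about 43 s of the 72 s allowed.

**How I tested:** The tool can only turn about its own axis. So I tilted each cassette by lifting one end while the other end rested on the table or tray floor. I then gripped it at the middle, lifted it and read the moment about its width.

| Cassette (start position) | Moment, +y end tilted down | Moment, −y end tilted down | Change | Verdict |
|---|---|---|---|---|
| Middle | −0.10 N m | +0.07 N m | 0.18 N m | loose |
| Far | −0.09 N m | not tested | – | loose |
| Near | −0.04 N m | +0.025 N m | 0.06 N m | sound |

**Last checks:**
- **Rail:** I pressed each end from above with 33–34 N. Both ends of the top sat at 52 mm, which is the home height, and the camera showed the leaves closed over both pins.
- **Tray and bystanders:** The last top picture shows both rattlers flat inside the tray. The droppers and cup are at the same pixels as at the start, and the gripper is clear of everything.

**What was less clean:**
- **Sound cassette:** Its 0.06 N m change is above the measuring noise, but far from the roughly 0.19 N m a loose cell should give. I judged it sound from that, and from the other two testing loose when at most two can be.
- **Far cassette:** I tilted it one way only, so its verdict rests on one reading that matches the middle cassette's.
- **Tray contact:** My first lowering of a rattler into the tray was too fast and gave a 61 N spike through the held cassette. That is below the 120 N wrist limit, and I saw no shift or damage.

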